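# Fetch the dapping block from among the bead jars

### The job

The steel dapping block is hemmed in by three bead jars on the dark wooden stand: first move all three jars to the light wooden side tray, standing upright in it, without shifting the block. Then set the block down flat on the middle of the black rubber pad, and after that put each jar back, centred on the same cork round of the stand that it stood on at the start. Keep the jars upright all the time.

Things in the scene. Friction and masses are not known exactly. Their poses are not given: they have to be found in the camera images.
- dapping_block: polished steel cube with round dies in its top, 45 mm each way, about 0.75 kg, loose. Origin at the centre of its underside, z up, x and y across its flat sides. At the start it stands on the grey square in the middle of the jar stand, its sides parallel to the stand's x and y axes to within 0.04 rad.
- short_jar: the widest and lowest of the three clear bead jars on the stand (not those on the far raised shelf), with a wide brass-coloured lid: 52 mm in diameter, 46 mm high, lid 51 mm in diameter over the top 11 mm, lid fixed; about 80 g, loose. Origin at the centre of its underside, z up.
- middle_jar: the bead jar of middle size, with a pale lid: 44 mm in diameter, 52 mm high, lid 43 mm in diameter over the top 11 mm, lid fixed; about 80 g, loose. Origin at the centre of its underside, z up.
- tall_jar: the slimmest and tallest bead jar, with a pale lid: 40 mm in diameter, 64 mm high, lid 39 mm in diameter over the top 11 mm, lid fixed; about 80 g, loose. Origin at the centre of its underside, z up.
- jar_stand: dark wooden board fixed to the bench, 10 mm thick, x -88..88, y -40..88 mm; origin on the bench, below the block's grey square. Flush cork rounds, 58 mm across, centred at (-54,0), (54,0), (0,54) mm; a jar stands on each, any order, within 5 mm of centre. An upright cheek, y -38..-30, x -26..26, top 48 mm above the bench, leaves only the block's x faces to grip. At each jar, fingers fit across the line from jar to block.
- side_tray: light wooden shallow tray fixed to the bench, outside 100 mm (its x) by 196 mm (its y), rim 14 mm above the bench, walls 5 mm thick, inner floor 5 mm above the bench. Origin on the bench under its centre. Room for the three jars in a row along y, about 62 mm apart. It may be left or right of the stand.
- rubber_pad: black rubber block fixed to the bench, 60 by 60 mm, 22 mm high, flat top. Origin at the centre of its underside on the bench. On the other side of the stand from the tray.
Not all that is in view belongs to the job. Leave any orange or turquoise look-alike of the dapping_block alone.

How it is judged (in metres and radians):
On the way, in this order (a step that is already met when the one before it is completed fails the run):
1. all three jars stand upright and released in the side tray, the block not yet shifted (within 15 mm of its start) (x of short_jar in the frame of side_tray between -0.03 and 0.03 m and y of short_jar in the frame of side_tray between -0.08 and 0.08 m and z of each of short_jar, middle_jar, tall_jar in the frame of side_tray below 0.01 m and angle between each of short_jar, middle_jar, tall_jar's own z axis and vertical below 0.12 rad and contact force between each of short_jar, middle_jar, tall_jar and the fingers below 0.2 N and linear speed of each of short_jar, middle_jar, tall_jar below 0.05 m/s and x of middle_jar in the frame of side_tray between -0.03 and 0.03 m and y of middle_jar in the frame of side_tray between -0.08 and 0.08 m and x of tall_jar in the frame of side_tray between -0.03 and 0.03 m and y of tall_jar in the frame of side_tray between -0.08 and 0.08 m and distance of dapping_block from where it was at the start of the episode below 0.015 m), for 0.2 s.
2. the block stands released on the middle of the rubber pad (within 12 mm), the jars still in the side tray (horizontal distance between dapping_block and rubber_pad below 0.012 m and z of dapping_block in the frame of rubber_pad between 0.018 and 0.026 m and angle between each of dapping_block, short_jar, middle_jar, tall_jar's own z axis and vertical below 0.12 rad and linear speed of dapping_block below 0.03 m/s and angular speed of dapping_block below 0.3 rad/s and contact force between each of dapping_block, short_jar, middle_jar, tall_jar and the fingers below 0.2 N and x of short_jar in the frame of side_tray between -0.03 and 0.03 m and y of short_jar in the frame of side_tray between -0.08 and 0.08 m and z of each of short_jar, middle_jar, tall_jar in the frame of side_tray below 0.01 m and linear speed of each of short_jar, middle_jar, tall_jar below 0.05 m/s and x of middle_jar in the frame of side_tray between -0.03 and 0.03 m and y of middle_jar in the frame of side_tray between -0.08 and 0.08 m and x of tall_jar in the frame of side_tray between -0.03 and 0.03 m and y of tall_jar in the frame of side_tray between -0.08 and 0.08 m), for 0.2 s.
At the end, for the whole second after the job is handed in: The dapping block stands flat, released and at rest on the rubber pad, its centre within 12 mm of the pad's; each jar stands upright, released and at rest within 13 mm of where it stood at the start (horizontal distance between dapping_block and rubber_pad below 0.012 m and z of dapping_block in the frame of rubber_pad between 0.018 and 0.026 m and angle between each of dapping_block, short_jar, middle_jar, tall_jar's own z axis and vertical below 0.12 rad and linear speed of each of dapping_block, short_jar, middle_jar, tall_jar below 0.03 m/s and angular speed of each of dapping_block, short_jar, middle_jar, tall_jar below 0.3 rad/s and contact force between each of dapping_block, short_jar, middle_jar, tall_jar and the fingers below 0.2 N and distance of each of short_jar, middle_jar, tall_jar from where it was at the start of the episode below 0.013 m); the robot touches nothing.
It fails at once if a jar is tipped by more than about 30 degrees (angle between any of short_jar, middle_jar, tall_jar's own z axis and vertical above 0.5 rad).
It also fails if it takes over 141 s, if anything falls off the work surface, if the arm or the gripper's body presses on something with over 40 N, if the wrist force passes 120 N, or if a joint passes its speed limit or range.

### The arm

A 6-joint arm with a two-finger parallel gripper is mounted at the origin on a cart in front of the work surface, level with it; the furniture and walls round the work are solid. World frame = base frame: x ahead of the robot, y to its left, z up, the work surface at z = 0. Lengths are in m, angles in degrees, forces in N, time in s.
With the tool pointing down it reaches from about 0.25 to 0.725 m from the base axis. Payload 9.7 kg.
Tool frame: the origin (TCP) lies on the centre line of the jaws, within the pads' length; the fingertips stand tip_reach ahead of it and the grasp point (between the pads) lies 2 mm behind it (tip_reach is the distance from the TCP to the fingertips, in m); z points along the fingers, y is the direction in which the jaws open and shut (so a half turn about z gives the same grasp; the last joint's range is limited). The gripper opens to 85 mm and grips with 20 to 120 N. Pads are 22 mm wide; open, the fingers measure 114 mm over their backs; the gripper's body (76 mm by 85 mm) begins 54 mm behind the grasp point. The pads swing forward as they close: fully open they stand 13 mm farther back than shut.
Start: joints at [73.109, 4.979, 10.078, 95.1, 0, 90], TCP at [0.16, 0.526, 0.248] pointing down, gripper open.
Joint ranges: [-179.16, 179.16], [-48.56, 103.87], [-65.8, 70.77], [-126.05, 130.52], [-82.76, 87.17], [-180, 180]. Speed limits (degrees/s): [127.2, 127.2, 147.25, 180, 180, 180].

### API

Orientations are given as [roll, pitch, yaw] about the fixed x, y, z axes, in that order (R = Rz(yaw) Ry(pitch) Rx(roll)).
In Python, from workcell import get_obs, camera, calibration, job_done, tip_reach gives the robot as it stands.
- The arm moves only by the tool apply_moves, never from a script. Its argument "rows" is a list of rows, each a list of 7 numbers: the shift along the world's x, y, z in mm, then the turn, a rotation vector about the world's x, y, z in degrees, then the closure, from 0 (fully open) to 1 (shut). A call has 1 to 20 rows; each row shifts and turns the commanded pose from where the row before left it; what a row does not reach is not made up. A row lasts 1/8 s, in which the tool goes at most 62.5 mm and 10.7 degrees, less where a joint would pass 70% of its speed; a pose out of reach is approached as far as the arm can. A call with a gripper value outside its range is refused whole. The fingers move at their own pace and stop on an object; "grip_force" is the grip in N (left out, the last holds). Time passes only in rows, so rows that do not move let the fingers close. It gives the time, the measured TCP pose, the force and the opening at its end, in the units of the state.
- get_obs(): the state, without advancing time (a new reading comes with each control period).
- camera(name): name is "scene" or "top" or "wrist"; returns the picture (420x560x3 uint8, red, green, blue); there is no depth.
- calibration(name): a dict with "intrinsics" (3x3 intrinsics, pixels), "dist" ([k1, k2, p1, p2, k3] as OpenCV has them; the pictures are not rectified), "T" (4x4, takes a point from camera to world coordinates); the wrist camera has in their place "mount" (4x4, takes a point from camera to tool coordinates, whose origin is the TCP and whose axes are the flange's). Camera axes: x right, y down, z forward; pixel columns grow to the right and rows downward; lengths in m; the calibration is good to about 2 mm. A picture is of the moment at which its call begins: read the wrist's pose just before it. calibration takes no time and is no camera call.
- job_done(): hands the job in, once; it reports no verdict.
The state is a dict: "time": time; "q": joint angles; "qd": joint speeds; "joint_efforts": joint torques, N m; "ee_pos": TCP position; "tcp_rot": TCP orientation; "wrist_force": force on the tool from outside, world axes, zero at the start; "torque": the same for the moment, N m; "opening": finger opening in m.
Only numpy, scipy, OpenCV 4.12 (cv2) and the standard library are available. Lean on these libraries where they do the work, as an engineer would, in place of code of your own. Each camera call takes 0.05 s, during which the arm holds its last target.

## Working session

There is one attempt and no reset: what is moved stays moved. The work goes in short steps, Python scripts to look and compute and a tool call to move; the robot and the scene stay as the last step left them, time stands still between calls to the robot, and variables do not carry over. Pictures are saved under pics/ and viewed, and the job is handed in when it is done.

Besides the shell and the picture viewer there is one more tool, called after ">>>" as a command line: name --pt "numbers of a row" for each row, then --argument value for the rest. apply_moves: Moves the arm, as the interface text tells. Its arguments: {"type":"object","properties":{"rows":{"type":"array","items":{"type":"array","items":{"type":"number"}}},"grip_force":{"type":"number"}},"required":["rows"]}

```bash
ls; mkdir -p pics; python3 - <<'E'
from workcell import *
import cv2,numpy as np
o=get_obs();print(o)
print("tip",tip_reach() if callable(tip_reach) else tip_reach)
for n in["scene","top","wrist"]:
    print(n,calibration(n))
    cv2.imwrite(f"pics/{n}0.png",cv2.cvtColor(camera(n),cv2.COLOR_RGB2BGR))
E
```

```text
pics
{'time': 0.0, 'q': array([7.31114447e+01, 5.00904132e+00, 1.00367909e+01, 9.51005673e+01,
       5.39265686e-04, 9.00014584e+01]), 'qd': array([ 0.04358171,  0.00853081, -0.08256114,  0.01469434, -0.00583878,
       -0.03053479]), 'joint_efforts': array([ 2.08423662e-03, -5.20382416e+01,  4.64810157e+01,  1.62127521e-02,
        2.07078656e-04,  1.29349894e-05]), 'ee_pos': array([0.15971949, 0.5260852 , 0.24762375]), 'tcp_rot': array([-1.79927182e+02, -5.37411742e-04,  1.63109986e+02]), 'wrist_force': array([ 0.8586283 ,  0.25016138, -0.27956907]), 'torque': array([ 0.0268244 , -0.00939156, -0.04354902]), 'opening': 0.0855572609328319}
tip 0.017
scene {'intrinsics': array([[408.9366834 ,   0.        , 269.56045927],
       [  0.        , 408.9366834 , 205.21297076],
       [  0.        ,   0.        ,   1.        ]]), 'dist': array([-0.01589731,  0.        ,  0.        ,  0.        ,  0.        ]), 'T': array([[ 0.67788683, -0.42802969,  0.59771232,  0.05190574],
       [-0.73510861, -0.38446725,  0.55839078, -0.49735759],
       [-0.00920702, -0.81790923, -0.5752736 ,  0.538818
[... 579 characters left out ...]
01],
       [ 0.00000000e+00,  0.00000000e+00,  0.00000000e+00,
         1.00000000e+00]])}
wrist {'intrinsics': array([[290.72971684,   0.        , 276.71007717],
       [  0.        , 290.72971684, 209.72300742],
       [  0.        ,   0.        ,   1.        ]]), 'dist': array([-0.03931962,  0.        ,  0.        ,  0.        ,  0.        ]), 'mount': array([[-5.05097565e-05, -9.66077534e-01, -2.58252193e-01,
         6.46593087e-02],
       [ 9.99998944e-01,  3.26349859e-04, -1.41640218e-03,
         3.02193055e-04],
       [ 1.45263490e-03, -2.58251992e-01,  9.66076497e-01,
        -1.26207400e-01],
       [ 0.00000000e+00,  0.00000000e+00,  0.00000000e+00,
         1.00000000e+00]])}
```

View pics/scene0.png

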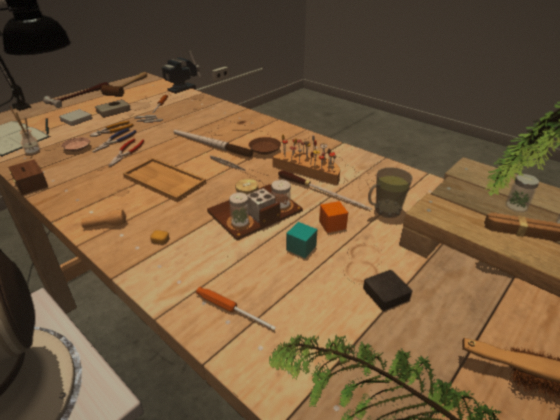

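View pics/top0.png

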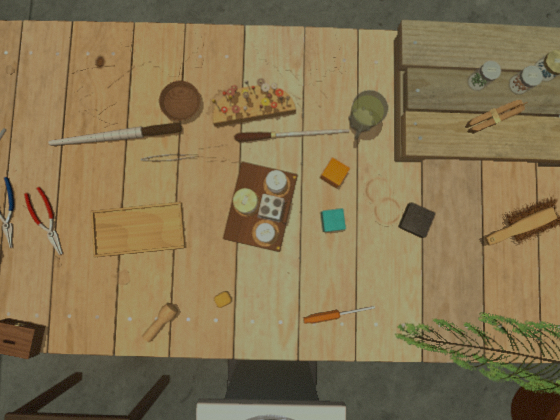

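View pics/wrist0.png

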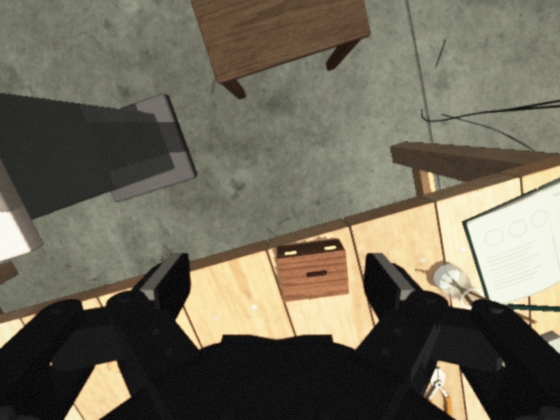

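```bash
cat > h.py <<'E'
from workcell import *
import cv2,numpy as np
from scipy.spatial.transform import Rotation as R
def Tcam(n,o=None):
    c=calibration(n)
    if 'T' in c: return c,c['T']
    T=np.eye(4);T[:3,:3]=R.from_euler('xyz',o['tcp_rot'],degrees=True).as_matrix();T[:3,3]=o['ee_pos']
    return c,T@c['mount']
def ray(n,uv,o=None):
    c,T=Tcam(n,o)
    p=cv2.undistortPoints(np.array(uv,float).reshape(-1,1,2),c['intrinsics'],c['dist']).reshape(-1,2)
    d=np.c_[p,np.ones(len(p))]@T[:3,:3].T
    return T[:3,3],d
def onz(n,uv,z,o=None):
    C,d=ray(n,uv,o); return C+d*((z-C[2])/d[:,2])[:,None]
def proj(n,P,o=None):
    c,T=Tcam(n,o);Ti=np.linalg.inv(T)
    return cv2.projectPoints(np.array(P,float).reshape(-1,1,3),cv2.Rodrigues(Ti[:3,:3])[0],Ti[:3,3],c['intrinsics'],c['dist'])[0].reshape(-1,2)
def tri(A,ua,B,ub,oa=None,ob=None):
    C1,d1=ray(A,ua,oa);C2,d2=ray(B,ub,ob);d1=d1[0];d2=d2[0]
    s=np.linalg.lstsq(np.c_[d1,-d2],C2-C1,rcond=None)[0]
    a=C1+s[0]*d1;b=C2+s[1]*d2
    return (a+b)/2,np.linalg.norm(a-b)
def cam(n):
    return cv2.cvtColor(camera(n),cv2.COLOR_RGB2BGR)
E
python3 - <<'E'
import cv2
t=cv2.imread('pics/top0.png');s=cv2.imread('pics/scene0.png')
cv2.imwrite('pics/tc.png',cv2.resize(t[150:260,210:310],None,fx=5.4,fy=5.4,interpolation=cv2.INTER_CUBIC))
cv2.imwrite('pics/sc.png',cv2.resize(s[165:245,200:310],None,fx=7,fy=7,interpolation=cv2.INTER_CUBIC))
E
```

```text
(no output)
```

View pics/tc.png

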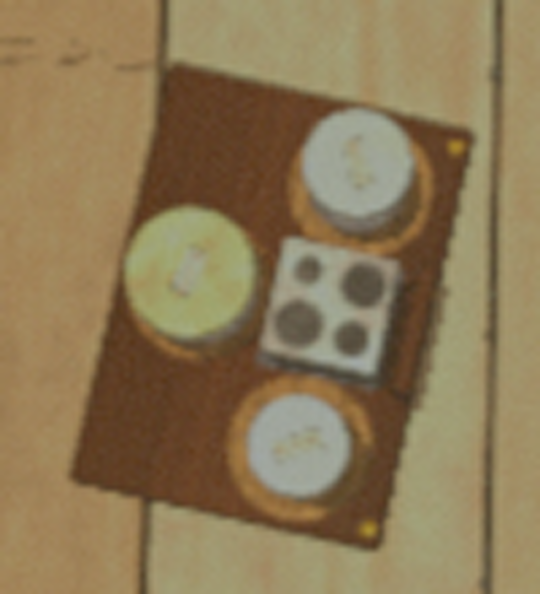

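View pics/sc.png

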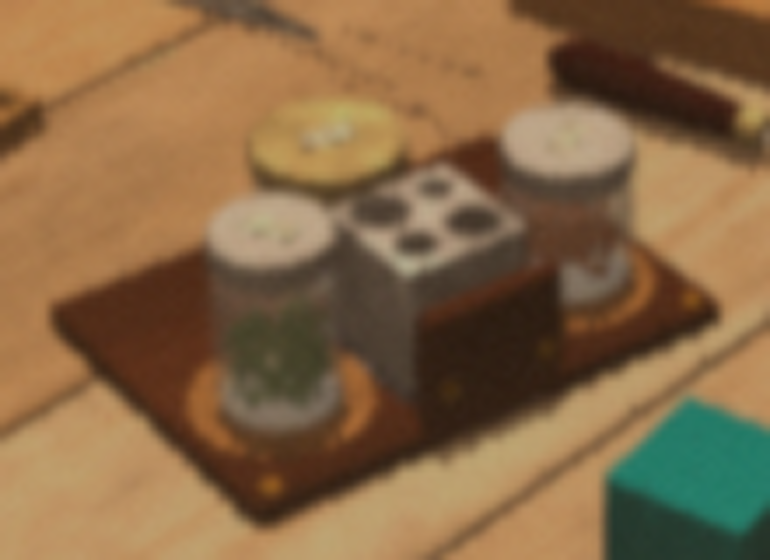

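```bash
python3 - <<'E'
from h import *
t=lambda x,y:(210+x/5.4-.4,150+y/5.4-.4)
s=lambda x,y:(200+x/7-.4,165+y/7-.4)
for n,a,b in [('short',t(190,273),s(328,140)),('mid?',t(357,160),s(567,140)),('tall?',t(299,445),s(273,233)),('block',t(334,305),s(432,218))]:
    print(n,tri('top',a,'scene',b))
print('stand corners',onz('top',[t(172,65),t(474,130),t(380,550),t(73,480)],.01)*1000)
top=cv2.imread('pics/top0.png')
print('tray corners',onz('top',[(93,210),(183,203),(186,248),(97,256)],.014)*1000)
print('pad',onz('top',[(409,203),(435,211),(427,237),(400,230)],.022)*1000)
E
```

```text
short (array([0.57923498, 0.06366638, 0.05509642]), np.float64(0.0014849550336857855))
mid? (array([0.62349997, 0.00127227, 0.06065528]), np.float64(0.002347470379677319))
tall? (array([0.51417988, 0.01966816, 0.07218515]), np.float64(0.0014036896243536177))
block (array([0.56851121, 0.00815312, 0.05552183]), np.float64(0.0011446537890382013))
stand corners [[669.37968556  76.76587467  10.        ]
 [646.07331652 -46.73901228  10.        ]
 [475.37239122 -12.84687985  10.        ]
 [500.10235289 110.54807606  10.        ]]
tray corners [[553.90991968 393.9641196   14.        ]
 [574.31982382 199.67271736  14.        ]
 [477.65161063 188.77498158  14.        ]
 [455.38040318 378.9359224   14.        ]]
pad [[ 586.70946124 -289.92656785   22.        ]
 [ 570.79272217 -347.10175361   22.        ]
 [ 514.01633499 -329.0859361    22.        ]
 [ 527.67765943 -270.12027151   22.        ]]
```

>>> apply_moves --pt "24 -31.5 3 0 0 0.4 0" --pt "24 -31.5 3 0 0 0.4 0" --pt "24 -31.5 3 0 0 0.4 0" --pt "24 -31.5 3 0 0 0.4 0" --pt "24 -31.5 3 0 0 0.4 0" --pt "24 -31.5 3 0 0 0.4 0" --pt "24 -31.5 3 0 0 0.4 0" --pt "24 -31.5 3 0 0 0.4 0" --pt "24 -31.5 3 0 0 0.4 0" --pt "24 -31.5 3 0 0 0.4 0" --pt "24 -31.5 3 0 0 0.4 0" --pt "24 -31.5 3 0 0 0.4 0" --pt "24 -31.5 3 0 0 0.4 0" --pt "24 -31.5 3 0 0 0.4 0" --pt "24 -31.5 3 0 0 0.4 0" --pt "24 -31.5 3 0 0 0.4 0" --pt "0 0 0 0 0 0 0" --pt "0 0 0 0 0 0 0"

```text
time: 2.4
ee_pos: [0.5436, 0.0224, 0.296]
tcp_rot: [180.0, -0.0, 169.5]
wrist_force: [-0.4, 0.3, -0.4]
opening: 0.0851
```

```bash
python3 - <<'E'
from h import *
import pickle
o=get_obs();im=cam('wrist');cv2.imwrite('pics/w1.png',im);pickle.dump(o,open('o1.pkl','wb'));print(o['ee_pos'],o['tcp_rot'],o['time'])
E
```

```text
[0.54357153 0.02238854 0.29595591] [ 1.79997544e+02 -4.95680371e-02  1.69483838e+02] 2.4
```

View pics/w1.png

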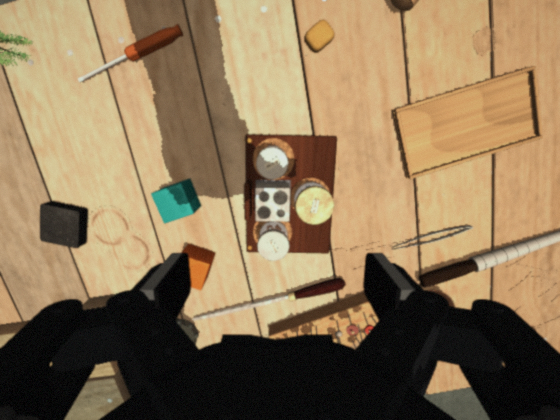

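```bash
python3 - <<'E'
from h import *
im=cv2.imread('pics/w1.png')
cv2.imwrite('pics/w1c.png',cv2.resize(im[125:265,235:345],None,fx=4,fy=4,interpolation=cv2.INTER_CUBIC))
cv2.imwrite('pics/w1t.png',cv2.resize(im[60:185,385:545],None,fx=4,fy=4,interpolation=cv2.INTER_CUBIC))
cv2.imwrite('pics/w1p.png',cv2.resize(im[190:260,25:105],None,fx=6,fy=6,interpolation=cv2.INTER_CUBIC))
E
```

```text
(no output)
```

View pics/w1c.png

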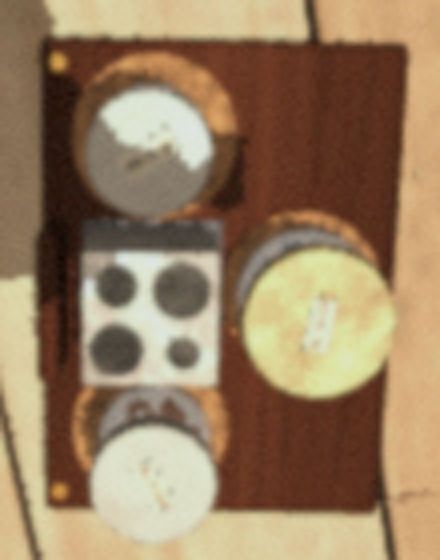

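View pics/w1t.png

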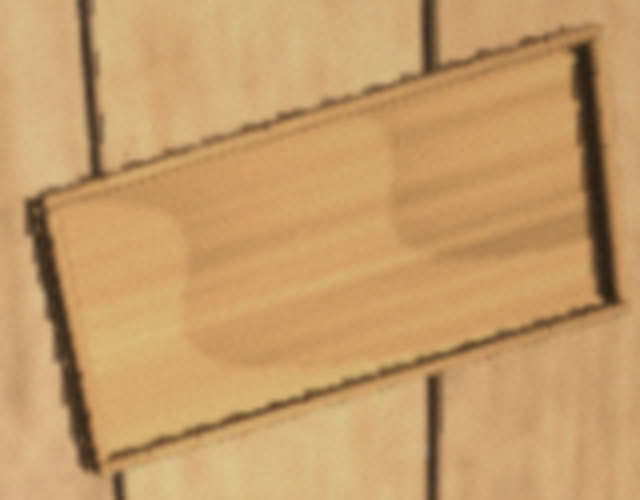

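View pics/w1p.png

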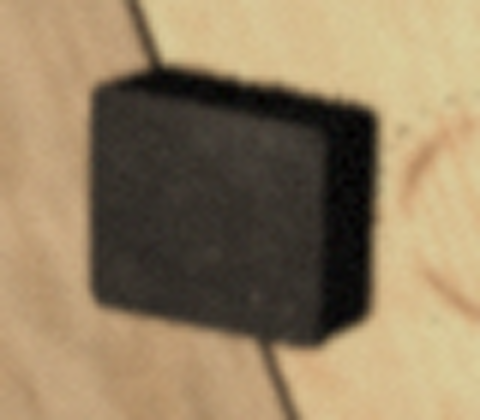

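```bash
python3 - <<'E'
from h import *
import pickle
o=pickle.load(open('o1.pkl','rb'))
c=lambda x,y:(235+x/4-.375,125+y/4-.375)
tr=lambda x,y:(385+x/4-.375,60+y/4-.375)
pd=lambda x,y:(25+x/6-.4,190+y/6-.4)
t=lambda x,y:(210+x/5.4-.4,150+y/5.4-.4)
for n,a,tt,z in [('tall',(150,151),(299,445),.074),('mid',(153.5,482),(357,160),.062),('short',(319,324),(190,273),.056),('block',(150.5,317),(334,305),.055)]:
    print(n,onz('wrist',[c(*a)],z,o)*1000, onz('top',[t(*tt)],z)*1000, tri('wrist',c(*a),'top',t(*tt),o))
L=onz('wrist',[c(88,151),c(212,151)],.074,o);print('tall d',np.linalg.norm(L[0]-L[1]))
L=onz('wrist',[c(90,482),c(217,482)],.062,o);print('mid d',np.linalg.norm(L[0]-L[1]))
L=onz('wrist',[c(243,324),c(395,324)],.056,o);print('short d',np.linalg.norm(L[0]-L[1]))
S=onz('wrist',[c(44,38),c(407,43),c(376,511),c(49,506)],.01,o);print('stand',S*1000,[np.linalg.norm(S[i]-S[i-1]) for i in range(4)])
B=onz('wrist',[c(82,252),c(220,253),c(218,384),c(82,384)],.055,o);print('block',B*1000,B.mean(0),[np.linalg.norm(B[i]-B[i-1]) for i in range(4)])
T=onz('wrist',[tr(30,203),tr(590,32),tr(622,302),tr(100,470)],.014,o);print('tray',T*1000,T.mean(0),[np.linalg.norm(T[i]-T[i-1]) for i in range(4)])
P=onz('wrist',[pd(93,88),pd(329,126),pd(322,346),pd(93,303)],.022,o);print('pad',P*1000,P.mean(0),[np.linalg.norm(P[i]-P[i-1]) for i in range(4)])
for Q in (S,B,T,P):
    d=[Q[1]-Q[0],Q[2]-Q[1],Q[3]-Q[2],Q[0]-Q[3]];print([round(np.degrees(np.arctan2(v[1],v[0])),1) for v in d])
E
```

```text
tall [[512.95254032  22.26417042  74.        ]] [[514.65529804  19.15980263  74.        ]] (array([0.51608659, 0.02050168, 0.03644399]), np.float64(0.001208157504151451))
mid [[621.23511071   2.68258868  62.        ]] [[6.24135260e+02 4.50373291e-01 6.20000000e+01]] (array([0.62658075, 0.00094944, 0.0478414 ]), np.float64(0.0010483452106877403))
short [[579.43806979  65.2116595   56.        ]] [[579.69211514  63.10077577  56.        ]] (array([0.57975803, 0.06424061, 0.05494042]), np.float64(0.002115729204782388))
block [[567.40877616  11.77231704  55.        ]] [[568.97834429   7.76687012  55.        ]] (array([0.57142961, 0.00925877, 0.03532035]), np.float64(0.0029075406401053105))
tall d 0.036870229790230524
mid d 0.042105920282855376
short d 0.049436316051397644
stand [[474.29719532  -8.62675051  10.        ]
 [498.65370682 114.04580792  10.        ]
 [668.8251443   79.55152625  10.        ]
 [644.0005463  -42.96208846  10.        ]] [np.float64(0.17314197286736996), np.float64(0.1250671669294489), np.float64(0.1736322942316709), np.float64(0.12500338576959927)]
block [[542.33994
[... 631 characters left out ...]
961), np.float64(0.1917308321371941)]
pad [[ 513.82649047 -323.60310099   22.        ]
 [ 533.85092757 -268.00062519   22.        ]
 [ 587.91394453 -290.49186905   22.        ]
 [ 566.39969073 -345.75856049   22.        ]] [ 0.55049776 -0.30696354  0.022     ] [np.float64(0.05705090508607233), np.float64(0.05909833666140357), np.float64(0.058554810672416045), np.float64(0.05930657888323592)]
[np.float64(78.8), np.float64(-11.5), np.float64(-101.5), np.float64(168.6)]
[np.float64(79.1), np.float64(-10.7), np.float64(-100.5), np.float64(168.4)]
[np.float64(96.9), np.float64(8.2), np.float64(-82.0), np.float64(-170.0)]
[np.float64(70.2), np.float64(-22.6), np.float64(-111.3), np.float64(157.1)]
```

>>> apply_moves --pt "-10 -0.7 -40 0 0 0 0" --pt "-10 -0.7 -40 0 0 0 0" --pt "-10 -0.6 -40 0 0 0 0" --pt "0 0 -40 0 0 0 0" --pt "0 0 -30 0 0 0 0" --pt "0 0 -25 0 0 0 0" --pt "0 0 -20 0 0 0 0" --pt "0 0 -17 0 0 0 0" --pt "0 0 0 0 0 0 0.2" --pt "0 0 0 0 0 0 0.3" --pt "0 0 0 0 0 0 0.4" --pt "0 0 0 0 0 0 0.5" --pt "0 0 0 0 0 0 0.6" --pt "0 0 0 0 0 0 0.7" --pt "0 0 0 0 0 0 0.8" --pt "0 0 0 0 0 0 0.8" --grip_force 30

```text
time: 4.45
ee_pos: [0.5142, 0.0203, 0.045]
tcp_rot: [180.0, 0.1, 169.5]
wrist_force: [-0.8, 0.1, 5.7]
opening: 0.0385
```

```bash
python3 - <<'E'
from h import *
o=get_obs();print(o['ee_pos'],o['opening'],o['time'],o['q'])
a=cam('wrist');cv2.imwrite('pics/g1.png',a)
E
```

```text
[0.51421319 0.02030648 0.04503155] 0.03852703872136001 4.45 [ 2.25797006e+00  1.19344159e+00 -1.64313050e+01  7.23076857e+01
  6.69657778e-03  1.27499740e+01]
```

View pics/g1.png

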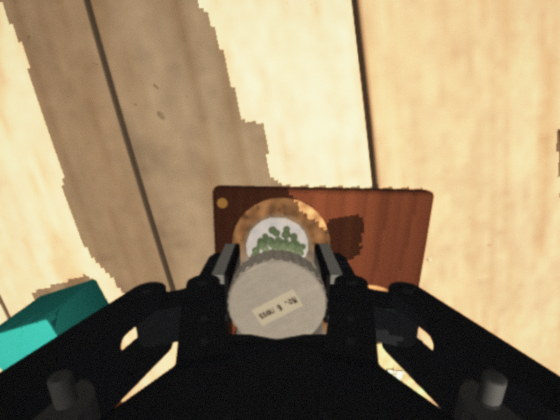

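>>> apply_moves --pt "0 0 10 0 0 0 0.8" --pt "0 0 30 0 0 0 0.8" --pt "0 0 40 0 0 0 0.8" --pt "0 0 35 0 0 0 0.8" --pt "0 13 0 0 0 -4 0.8" --pt "0 28 0 0 0 -6 0.8" --pt "0 32 0 0 0 -7 0.8" --pt "0 32 0 0 0 -7 0.8" --pt "-1 32 0 0 0 -7 0.8" --pt "-1 32 0 0 0 -7 0.8" --pt "-1 32 0 0 0 -7 0.8" --pt "-1 32 0 0 0 -7 0.8" --pt "-1 32 0 0 0 -7 0.8" --pt "-1 32 0 0 0 -7 0.8" --pt "0 24 0 0 0 -5 0.8" --pt "0 8 0 0 0 -2 0.8" --pt "0 0 0 0 0 0 0.8"

```text
time: 6.62
ee_pos: [0.5076, 0.3497, 0.1592]
tcp_rot: [-180.0, 0.0, 96.6]
wrist_force: [-0.2, -0.3, -0.5]
opening: 0.0392
```

```bash
python3 - <<'E'
from h import *
o=get_obs();print(o['ee_pos'],o['tcp_rot'],o['opening'],o['time'],o['q'],o['wrist_force'])
a=cam('wrist');cv2.imwrite('pics/g2.png',a)
E
```

```text
[0.50761573 0.34966494 0.15921411] [-1.79974251e+02  1.83763872e-02  9.65727116e+01] 0.03915239332667419 6.625 [ 3.45623437e+01  1.32896723e+01  9.60276100e+00  8.63444506e+01
 -4.14241802e-03  1.17989637e+02] [-0.24810589 -0.25823    -0.47935989]
```

View pics/g2.png

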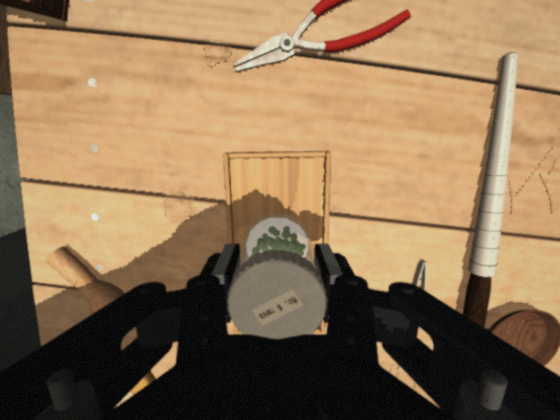

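```bash
python3 - <<'E'
from h import *
o=get_obs()
P=onz('wrist',[(226,152),(329,152),(228,210),(330,210)],.014,o)*1000;print(P)
m=(P[0]+P[1])/2;print(m-98*np.array([-.115,.993,0]))
E
```

```text
[[456.32945945 390.85947628  14.        ]
 [550.50440486 401.72352465  14.        ]
 [462.17226144 335.87162392  14.        ]
 [560.29353178 347.19794808  14.        ]]
[514.68693215 298.97750046  14.        ]
```

>>> apply_moves --pt "0 0 -40 0 0 0 0.8" --pt "0 0 -35 0 0 0 0.8" --pt "0 0 -20 0 0 0 0.8" --pt "0 0 -12 0 0 0 0.8" --pt "0 0 -6 0 0 0 0.8" --pt "0 0 -4 0 0 0 0.8" --pt "0 0 -2 0 0 0 0.8" --pt "0 0 0 0 0 0 0.8" --pt "0 0 0 0 0 0 0.4" --pt "0 0 0 0 0 0 0.35" --pt "0 0 0 0 0 0 0.3" --pt "0 0 15 0 0 0 0.3"

```text
time: 8.18
ee_pos: [0.5072, 0.3489, 0.0548]
tcp_rot: [-179.9, 0.1, 96.5]
wrist_force: [0.7, -0.0, 0.1]
opening: 0.0601
```

```bash
python3 - <<'E'
from h import *
o=get_obs();print(o['ee_pos'],o['tcp_rot'],o['opening'],o['time'],o['wrist_force'])
a=cam('wrist');cv2.imwrite('pics/g3.png',a)
E
```

```text
[0.50718707 0.34885379 0.05476801] [-1.79891411e+02  5.64447724e-02  9.65077561e+01] 0.060143529163145776 8.175 [ 0.66121584 -0.00172863  0.11770979]
```

View pics/g3.png

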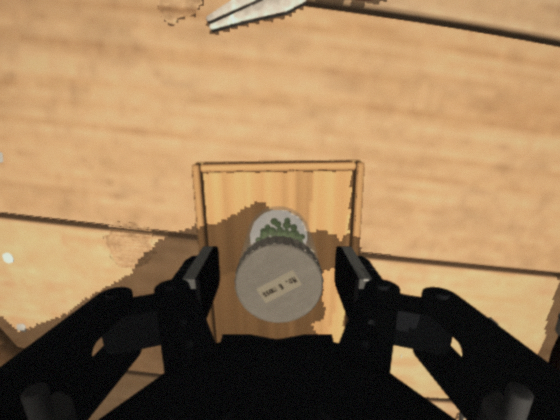

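>>> apply_moves --pt "0 0 30 0 0 0 0.3" --pt "0 0 40 0 0 0 0" --pt "0 0 35 0 0 0 0" --pt "4 -13 0 0 0 3 0" --pt "9 -28 0 0 0 6 0" --pt "10 -30 0 0 0 6.5 0" --pt "10 -30 0 0 0 6.5 0" --pt "10 -30 0 0 0 6.5 0" --pt "10 -30 0 0 0 6.5 0" --pt "10 -30 0 0 0 6.5 0" --pt "10 -30 0 0 0 6.5 0" --pt "10 -30 0 0 0 6.5 0" --pt "10 -30 0 0 0 6.5 0" --pt "10 -30 0 0 0 6 0" --pt "8 -28 0 0 0 4 0" --pt "3 -9 0 0 0 2 0" --pt "0 0 0 0 0 0 0"

```text
time: 10.35
ee_pos: [0.6221, 0.0006, 0.161]
tcp_rot: [180.0, 0.0, 169.4]
wrist_force: [0.3, 0.4, -0.2]
opening: 0.0854
```

```bash
python3 - <<'E'
from h import *
o=get_obs();print(o['ee_pos'],o['tcp_rot'],o['opening'],o['time'],o['wrist_force'])
a=cam('wrist');cv2.imwrite('pics/g4.png',a)
E
```

```text
[6.22085486e-01 6.06767641e-04 1.60979001e-01] [1.79990040e+02 4.94077765e-02 1.69426360e+02] 0.08538640917136567 10.35 [ 0.28662011  0.44292938 -0.21337335]
```

View pics/g4.png

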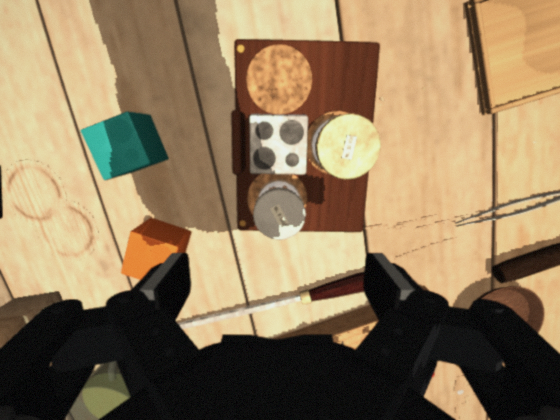

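```bash
python3 - <<'E'
from h import *
o=get_obs()
print(onz('wrist',[(279.5,210),],.062,o)*1000)
P=onz('wrist',[(188,233),(180,270)],.045,o)*1000;print(P)
a=np.radians(79.4);u=np.array([np.cos(a),np.sin(a)])
print((P[:,:2]-[621.5,1])@u, (P[:,:2]-[621.5,1])@[u[1],-u[0]])
print(onz('wrist',[(345,147),(279,145)],.056,o)*1000)
E
```

```text
[[618.15730528   4.09235146  62.        ]]
[[628.57596452 -79.98245891  45.        ]
 [662.08358785 -96.80319798  45.        ]]
[-78.29888829 -88.66881476] [21.85204835 57.88207345]
[[579.04167466  63.33140537  56.        ]
 [568.19356672  12.94726757  56.        ]]
```

>>> apply_moves --pt "-1.5 1 -40 0 0 0 0" --pt "0 0 -35 0 0 0 0" --pt "0 0 -25 0 0 0 0" --pt "0 0 -19 0 0 0 0" --pt "0 0 0 0 0 0 0.2" --pt "0 0 0 0 0 0 0.3" --pt "0 0 0 0 0 0 0.4" --pt "0 0 0 0 0 0 0.5" --pt "0 0 0 0 0 0 0.6" --pt "0 0 0 0 0 0 0.7" --pt "0 0 0 0 0 0 0.8" --pt "0 0 0 0 0 0 0.8"

```text
time: 11.9
ee_pos: [0.6209, 0.0023, 0.0426]
tcp_rot: [180.0, 0.1, 169.5]
wrist_force: [-1.3, 0.1, 5.2]
opening: 0.0427
```

```bash
python3 - <<'E'
from h import *
o=get_obs();print(o['ee_pos'],o['tcp_rot'],o['opening'],o['time'],o['wrist_force'])
a=cam('wrist');cv2.imwrite('pics/g5.png',a)
E
```

```text
[0.6209099  0.00230112 0.0425752 ] [1.79975901e+02 1.06448722e-01 1.69508804e+02] 0.0427165897788039 11.9 [-1.34963358  0.07679638  5.16486145]
```

View pics/g5.png

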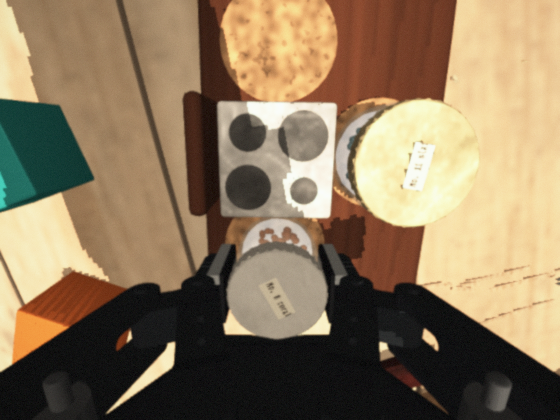

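>>> apply_moves --pt "0 0 10 0 0 0 0.8" --pt "0 0 30 0 0 0 0.8" --pt "0 0 40 0 0 0 0.8" --pt "0 0 35 0 0 0 0.8" --pt "-4 11 0 0 0 -3 0.8" --pt "-9 25 0 0 0 -6 0.8" --pt "-10 27 0 0 0 -7 0.8" --pt "-10 27 0 0 0 -7 0.8" --pt "-10 27 0 0 0 -7 0.8" --pt "-10 27 0 0 0 -7 0.8" --pt "-10 27 0 0 0 -7 0.8" --pt "-10 27 0 0 0 -7 0.8" --pt "-10 27 0 0 0 -7 0.8" --pt "-10 27 0 0 0 -7 0.8" --pt "-9 25 0 0 0 -5 0.8" --pt "-5 13 0 0 0 -3 0.8" --pt "0 0 0 0 0 0 0.8" --pt "0 0 0 0 0 0 0.8"

```text
time: 14.2
ee_pos: [0.5135, 0.2918, 0.1565]
tcp_rot: [180.0, 0.0, 96.6]
wrist_force: [-0.2, 0.1, -1.9]
opening: 0.0424
```

```bash
python3 - <<'E'
from h import *
o=get_obs();print(o['ee_pos'],o['tcp_rot'],o['opening'],o['time'],o['wrist_force'])
a=cam('wrist');cv2.imwrite('pics/g6.png',a)
E
```

```text
[0.51348908 0.29180872 0.15654519] [1.79990427e+02 1.06027040e-02 9.65641739e+01] 0.042377852374646786 14.2 [-0.18705412  0.13107659 -1.86052629]
```

View pics/g6.png

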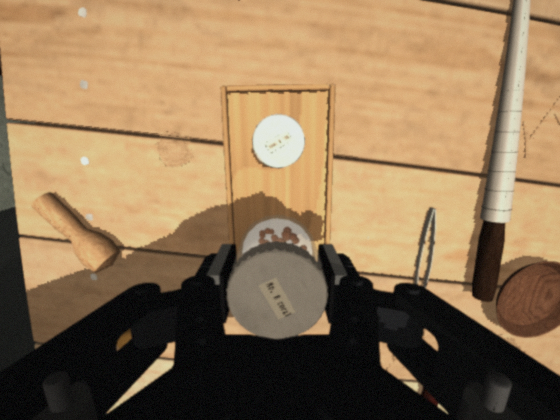

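```bash
python3 - <<'E'
from h import *
o=get_obs()
print(onz('wrist',[(278,141)],.069,o)*1000)
E=onz('wrist',[(222,88),(333,86)],.014,o)*1000;print(E, E.mean(0)-98*np.array([-.115,.993,0]))
E
```

```text
[[508.26363643 350.29293457  69.        ]]
[[455.29017518 387.95540374  14.        ]
 [550.62005338 400.51724763  14.        ]] [514.22511428 296.92232568  14.        ]
```

>>> apply_moves --pt "0 0 -40 0 0 0 0.8" --pt "0 0 -35 0 0 0 0.8" --pt "0 0 -20 0 0 0 0.8" --pt "0 0 -12 0 0 0 0.8" --pt "0 0 -6 0 0 0 0.8" --pt "0 0 -4 0 0 0 0.8" --pt "0 0 -2 0 0 0 0.8" --pt "0 0 0 0 0 0 0.8" --pt "0 0 0 0 0 0 0.4" --pt "0 0 0 0 0 0 0.3" --pt "0 0 0 0 0 0 0.25" --pt "0 0 15 0 0 0 0.25"

```text
time: 15.75
ee_pos: [0.5126, 0.2919, 0.0518]
tcp_rot: [-179.9, 0.0, 96.5]
wrist_force: [-0.4, -0.2, 0.0]
opening: 0.0639
```

```bash
python3 - <<'E'
from h import *
o=get_obs();print(o['ee_pos'],o['tcp_rot'],o['opening'],o['time'],o['wrist_force'])
a=cam('wrist');cv2.imwrite('pics/g7.png',a)
E
```

```text
[0.51263164 0.29188937 0.0518019 ] [-1.79885566e+02  4.87813867e-02  9.65101223e+01] 0.0639213585978375 15.75 [-0.35997938 -0.15355213  0.0053676 ]
```

View pics/g7.png

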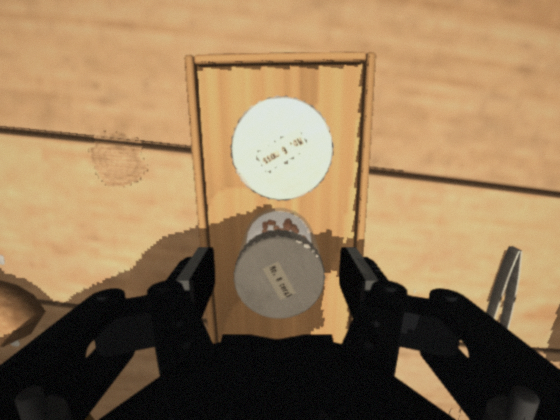

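>>> apply_moves --pt "0 0 30 0 0 0 0.25" --pt "0 0 40 0 0 0 0" --pt "0 0 35 0 0 0 0" --pt "4 -14 0 0 0 -1 0" --pt "8 -27 0 0 0 -2 0" --pt "8 -28 0 0 0 -2 0" --pt "8 -28 0 0 0 -2 0" --pt "8 -28 0 0 0 -2 0" --pt "8 -28 0 0 0 -2 0" --pt "8 -28 0 0 0 -2 0" --pt "8 -27 0 0 0 -2 0" --pt "5 -15 0 0 0 -2 0" --pt "1.5 -5 0 0 0 -0.5 0" --pt "0 0 0 0 0 0 0" --pt "0 0 0 0 0 0 0"

```text
time: 17.68
ee_pos: [0.5796, 0.065, 0.1573]
tcp_rot: [-180.0, -0.0, 79.1]
wrist_force: [-0.4, -0.2, -0.2]
opening: 0.0857
```

```bash
python3 - <<'E'
from h import *
o=get_obs();print(o['ee_pos'],o['tcp_rot'],o['opening'],o['time'],o['wrist_force'])
a=cam('wrist');cv2.imwrite('pics/g8.png',a)
E
```

```text
[0.5796319  0.06498811 0.15725731] [-1.79991255e+02 -6.60503684e-03  7.90741561e+01] 0.08565111953183958 17.675 [-0.42039417 -0.20161897 -0.20944863]
```

View pics/g8.png

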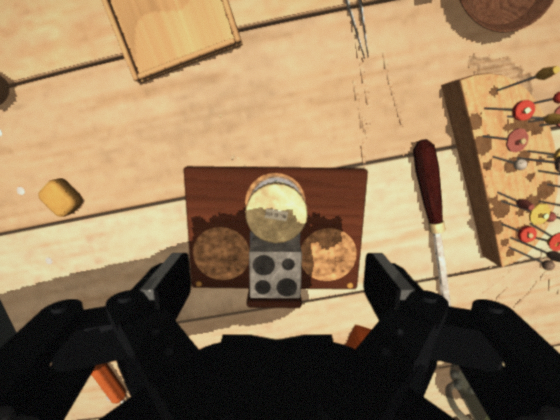

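```bash
python3 - <<'E'
from h import *
o=get_obs();im=cv2.imread('pics/g8.png')
cv2.imwrite('pics/g8c.png',cv2.resize(im[160:315,175:375],None,fx=4,fy=4,interpolation=cv2.INTER_CUBIC))
print(onz('wrist',[(276,212)],.056,o)*1000)
E
```

```text
[[580.01135638  67.35768446  56.        ]]
```

View pics/g8c.png

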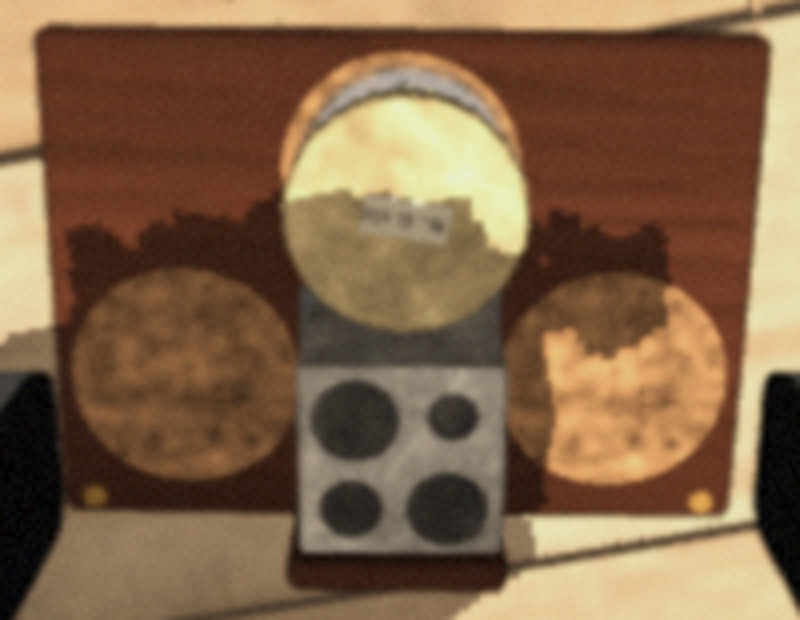

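>>> apply_moves --pt "0 0 -40 0 0 0 0" --pt "0 0 -35 0 0 0 0" --pt "0 0 -25 0 0 0 0" --pt "0 0 -17 0 0 0 0" --pt "0 0 0 0 0 0 0.2" --pt "0 0 0 0 0 0 0.3" --pt "0 0 0 0 0 0 0.4" --pt "0 0 0 0 0 0 0.5" --pt "0 0 0 0 0 0 0.6" --pt "0 0 0 0 0 0 0.7" --pt "0 0 0 0 0 0 0.8" --pt "0 0 0 0 0 0 0.8"

```text
time: 19.23
ee_pos: [0.5805, 0.0644, 0.0418]
tcp_rot: [179.9, -0.0, 79.0]
wrist_force: [-1.8, 1.0, 6.5]
opening: 0.0504
```

```bash
python3 - <<'E'
from h import *
o=get_obs();print(o['ee_pos'],o['tcp_rot'],o['opening'],o['time'],o['wrist_force'])
a=cam('wrist');cv2.imwrite('pics/g9.png',a)
E
```

```text
[0.58045876 0.06441914 0.04177771] [ 1.79890593e+02 -4.73720192e-02  7.90103290e+01] 0.05037527753206091 19.225 [-1.84064912  0.96873937  6.50872602]
```

View pics/g9.png

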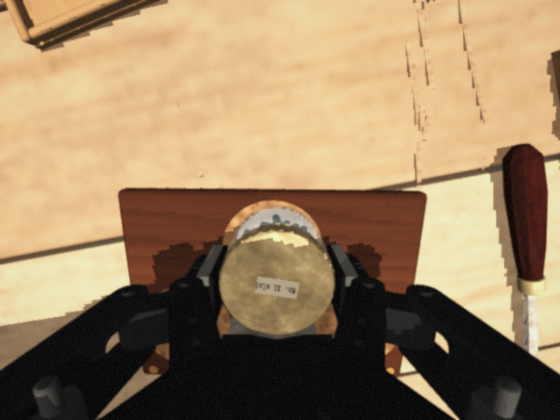

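>>> apply_moves --pt "0 0 10 0 0 0 0.8" --pt "0 0 30 0 0 0 0.8" --pt "0 0 40 0 0 0 0.8" --pt "0 0 35 0 0 0 0.8" --pt "-4 11 0 0 0 1.5 0.8" --pt "-8 25 0 0 0 3 0.8" --pt "-10 28 0 0 0 3 0.8" --pt "-10 28 0 0 0 3 0.8" --pt "-10 28 0 0 0 3 0.8" --pt "-10 26 0 0 0 3 0.8" --pt "-6 17 0 0 0 1 0.8" --pt "-3 8 0 0 0 0 0.8" --pt "0 0 0 0 0 0 0.8" --pt "0 0 0 0 0 0 0.8"

```text
time: 21.02
ee_pos: [0.519, 0.2347, 0.1552]
tcp_rot: [-180.0, 0.0, 96.5]
wrist_force: [-0.3, 0.3, -0.0]
opening: 0.0503
```

```bash
python3 - <<'E'
from h import *
o=get_obs();print(o['ee_pos'],o['tcp_rot'],o['opening'],o['time'],o['wrist_force'])
a=cam('wrist');cv2.imwrite('pics/g10.png',a)
print(onz('wrist',[(277,166)],.057,o))
E
```

```text
[0.51904482 0.23467384 0.15522714] [-1.79996789e+02  1.27198495e-02  9.64553861e+01] 0.05029471460645227 21.025 [-0.29522349  0.3067357  -0.00152175]
[[0.51526246 0.27423153 0.057     ]]
```

View pics/g10.png

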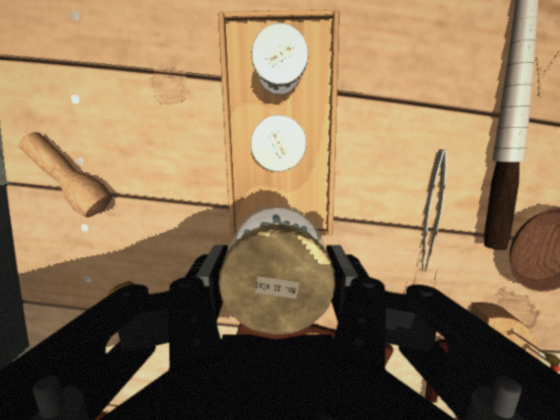

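>>> apply_moves --pt "0 0 -40 0 0 0 0.8" --pt "0 0 -35 0 0 0 0.8" --pt "0 0 -20 0 0 0 0.8" --pt "0 0 -12 0 0 0 0.8" --pt "0 0 -6 0 0 0 0.8" --pt "0 0 -4 0 0 0 0.8" --pt "0 0 -2 0 0 0 0.8" --pt "0 0 0 0 0 0 0.8" --pt "0 0 0 0 0 0 0.3" --pt "0 0 0 0 0 0 0.2" --pt "0 0 0 0 0 0 0.15" --pt "0 0 15 0 0 0 0.15" --pt "0 0 40 0 0 0 0.15" --pt "0 0 50 0 0 0 0" --pt "0 0 0 0 0 0 0"

```text
time: 22.95
ee_pos: [0.5207, 0.2361, 0.1469]
tcp_rot: [179.6, -0.1, 96.5]
wrist_force: [-0.4, -0.3, -0.0]
opening: 0.0853
```

```bash
python3 - <<'E'
from h import *
o=get_obs();print(o['ee_pos'],o['tcp_rot'],o['opening'],o['time'],o['wrist_force'])
a=cam('wrist');cv2.imwrite('pics/g11.png',a)
E
```

```text
[0.52066732 0.23609755 0.14693983] [ 1.79565604e+02 -1.39464467e-01  9.65091025e+01] 0.08526492374910415 22.95 [-0.36634302 -0.27973963 -0.01577036]
```

View pics/g11.png

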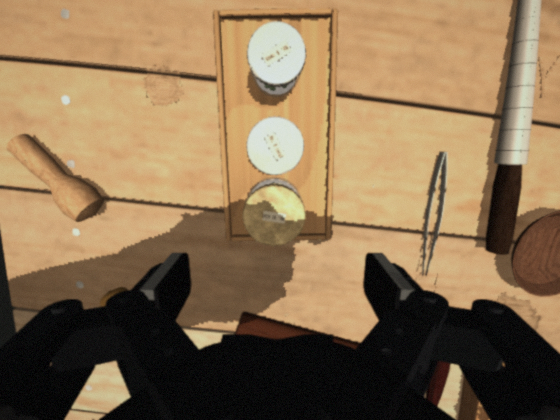

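```bash
python3 - <<'E'
from h import *
o=get_obs();print(o['ee_pos'],o['tcp_rot'],o['q'])
J=np.vstack([onz('wrist',[(274.5,215)],.051,o),onz('wrist',[(275,145)],.057,o),onz('wrist',[(276,48)],.069,o)])*1000
C=onz('wrist',[(217,12),(336,10),(331,235),(231,239)],.014,o)*1000
print(J,C,C.mean(0))
a=np.radians(6.5);ux=np.array([np.cos(a),np.sin(a)]);uy=np.array([-ux[1],ux[0]])
d=J[:,:2]-C.mean(0)[:2];print(d@ux,d@uy)
E
```

```text
[0.51987247 0.23576549 0.14434346] [ 1.79743668e+02 -8.27019608e-02  9.65093842e+01] [ 2.43946042e+01  6.73238897e+00  4.85739595e-01  8.34840080e+01
 -1.75457890e-05  1.07885405e+02]
[[518.79496893 237.75209567  51.        ]
 [513.14538322 291.53203209  57.        ]
 [506.98162287 352.01765889  69.        ]] [[456.40936079 387.05625087  14.        ]
 [549.23184962 399.223395    14.        ]
 [574.68192111 213.75083446  14.        ]
 [481.8598018  199.31002712  14.        ]] [515.54573333 299.83512686  14.        ]
[-3.79964961 -3.32485733 -2.6018288 ] [-62.05177642  -7.97799394  52.81658001]
```

>>> apply_moves --pt "3 -12 5 0 0 -1 0" --pt "6 -27 0 0 0 -2 0" --pt "6 -28 0 0 0 -2 0" --pt "6 -28 0 0 0 -2 0" --pt "6 -28 0 0 0 -2 0" --pt "6 -28 0 0 0 -2 0" --pt "6 -28 0 0 0 -2 0" --pt "5 -27 0 0 0 -2 0" --pt "3 -14 0 0 0 -2 0" --pt "1 -5 0 0 0 -0.5 0" --pt "0 0 0 0 0 0 0" --pt "0 0 0 0 0 0 0" --pt "0 0 0 0 0 0 0"

```text
time: 24.62
ee_pos: [0.5667, 0.0109, 0.1463]
tcp_rot: [180.0, -0.0, 79.1]
wrist_force: [-0.4, -0.3, 0.5]
opening: 0.0852
```

```bash
python3 - <<'E'
from h import *
o=get_obs();print(o['ee_pos'],o['tcp_rot'],o['opening'],o['time'],o['wrist_force'])
a=cam('wrist');cv2.imwrite('pics/g12.png',a)
cv2.imwrite('pics/g12c.png',cv2.resize(a[100:300,180:380],None,fx=3,fy=3,interpolation=cv2.INTER_CUBIC))
t=cam('top');cv2.imwrite('pics/t2.png',t)
E
```

```text
[0.56672113 0.01089964 0.14632769] [ 1.79999563e+02 -3.78638176e-03  7.90689347e+01] 0.08519834310039888 24.625 [-0.41604901 -0.27989329  0.45018268]
```

View pics/g12c.png

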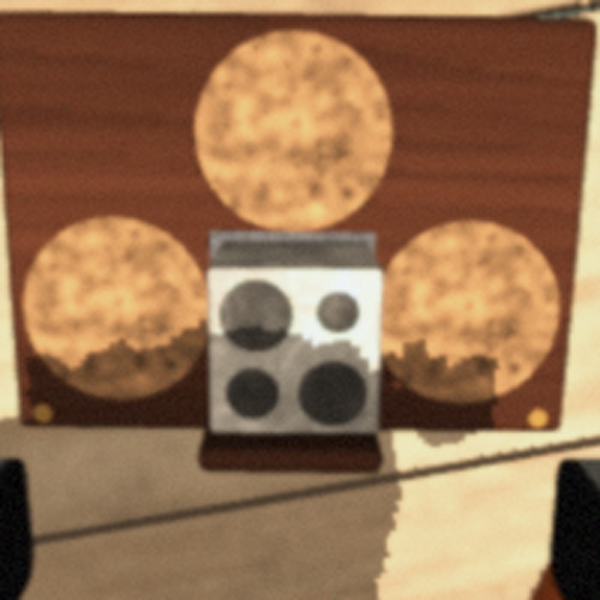

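```bash
python3 - <<'E'
from h import *
o=get_obs()
c=lambda x,y:(180+x/3-.33,100+y/3-.33)
print(onz('wrist',[c(296,350)],.055,o)*1000)
K=onz('wrist',[c(293,130),c(115,307),c(471,312)],.01,o)*1000;print(K)
print('top',onz('top',[(334/5.4+209.6,305/5.4+149.6)],.055)*1000)
E
```

```text
[[568.81421222  11.94631999  55.        ]]
[[578.42663251  65.31566636  10.        ]
 [514.12023786  23.23792666  10.        ]
 [622.24415553   0.68353446  10.        ]]
top [[568.97834429   7.76687012  55.        ]]
```

>>> apply_moves --pt "1.6 -0.4 -35 0 0 0 0" --pt "0 0 -35 0 0 0 0" --pt "0 0 -25 0 0 0 0" --pt "0 0 -17 0 0 0 0" --pt "0 0 0 0 0 0 0.2" --pt "0 0 0 0 0 0 0.3" --pt "0 0 0 0 0 0 0.4" --pt "0 0 0 0 0 0 0.5" --pt "0 0 0 0 0 0 0.6" --pt "0 0 0 0 0 0 0.7" --pt "0 0 0 0 0 0 0.8" --pt "0 0 0 0 0 0 0.8" --pt "0 0 10 0 0 0 0.8" --pt "0 0 20 0 0 0 0.8" --grip_force 80

```text
time: 26.48
ee_pos: [0.5674, 0.0098, 0.0635]
tcp_rot: [-179.8, 0.0, 79.0]
wrist_force: [0.1, 0.6, -7.6]
opening: 0.0441
```

```bash
python3 - <<'E'
from h import *
o=get_obs();print(o['ee_pos'],o['tcp_rot'],o['opening'],o['time'],o['wrist_force'])
a=cam('wrist');cv2.imwrite('pics/g13.png',a)
E
```

```text
[0.56735408 0.00983057 0.06352758] [-1.79831128e+02  4.12098417e-02  7.90106151e+01] 0.04408562549559857 26.475 [ 0.11065429  0.62912466 -7.64701304]
```

View pics/g13.png

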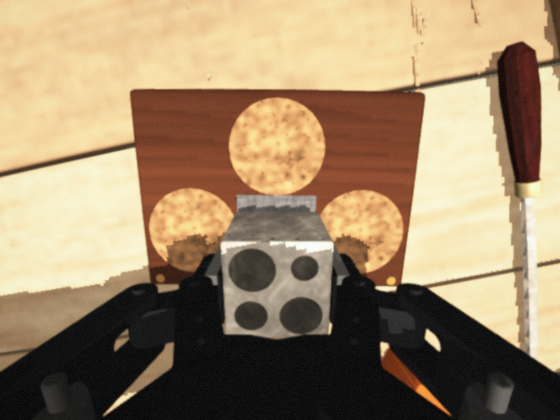

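>>> apply_moves --pt "0 0 30 0 0 0 0.8" --pt "0 0 40 0 0 0 0.8" --pt "0 0 25 0 0 0 0.8" --pt "0 -12 0 0 0 0 0.8" --pt "-2 -25 0 0 0 0 0.8" --pt "-2 -28 0 0 0 0 0.8" --pt "-2 -28 0 0 0 0 0.8" --pt "-2 -28 0 0 0 -1 0.8" --pt "-2 -28 0 0 0 -1 0.8" --pt "-2 -28 0 0 0 -1 0.8" --pt "-2 -28 0 0 0 -1 0.8" --pt "-2 -28 0 0 0 -1 0.8" --pt "-2 -28 0 0 0 -1 0.8" --pt "0 -28 0 0 0 -1 0.8" --pt "0 -20 0 0 0 -1 0.8" --pt "0 -8 0 0 0 0 0.8" --pt "0 0 0 0 0 0 0.8" --pt "0 0 0 0 0 0 0.8"

```text
time: 28.78
ee_pos: [0.5505, -0.3064, 0.1592]
tcp_rot: [-180.0, -0.0, 71.1]
wrist_force: [0.1, -0.7, -8.2]
opening: 0.044
```

```bash
python3 - <<'E'
from h import *
o=get_obs();print(o['ee_pos'],o['tcp_rot'],o['opening'],o['time'],o['wrist_force'])
a=cam('wrist');cv2.imwrite('pics/g14.png',a)
s=cam('scene');cv2.imwrite('pics/s14.png',s)
s=cam('top');cv2.imwrite('pics/t14.png',s)
E
```

```text
[ 0.55050712 -0.30638641  0.1592496 ] [-1.79989826e+02 -1.41712547e-02  7.10581460e+01] 0.04402332420100524 28.775 [ 0.07107623 -0.70708773 -8.20143537]
```

View pics/g14.png

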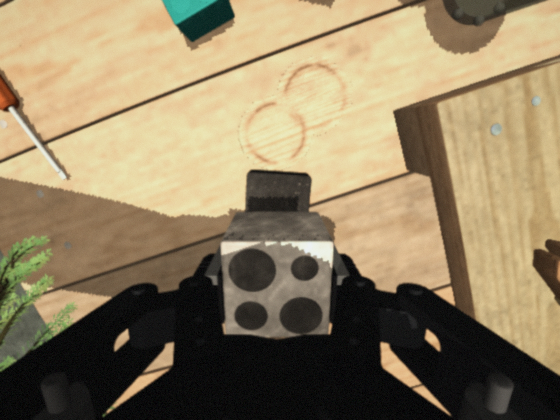

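View pics/s14.png

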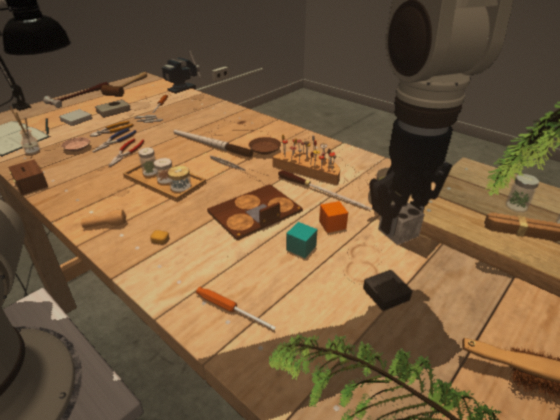

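View crops.

```bash
python3 - <<'E'
import cv2
t=cv2.imread('pics/t14.png');s=cv2.imread('pics/scene0.png');t0=cv2.imread('pics/top0.png')
import numpy as np
cv2.imwrite('pics/a.png',np.hstack([cv2.resize(t0[130:250,380:480],None,fx=4,fy=4),cv2.resize(s[180:300,370:470],None,fx=4,fy=4)]))
E
```

```text
(no output)
```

View pics/a.png

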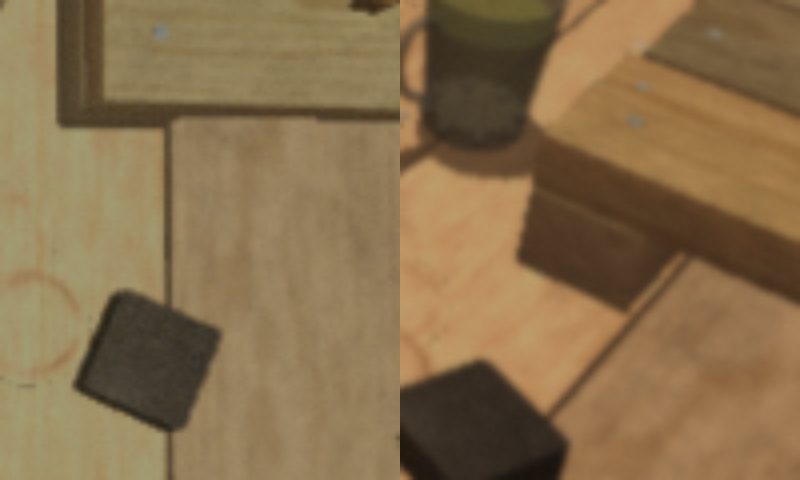

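```bash
python3 - <<'E'
from h import *
print(tri('top',(405.6,156.1),'scene',(404.7,212.2)))
pt=lambda x,y:(380+x/4-.375,130+y/4-.375)
P=onz('top',[pt(120,288),pt(222,330),pt(187,432),pt(76,384)],.022)*1000
print(P)
ps=lambda x,y:(370+(x-400)/4-.375,180+y/4-.375)
print(tri('top',pt(222,330),'scene',ps(568,442)))
print(tri('top',pt(120,288),'scene',ps(482,358)))
E
```

```text
(array([ 0.67515191, -0.26174706,  0.08601312]), np.float64(0.0006926337418470337))
[[ 589.74754748 -291.31151361   22.        ]
 [ 568.34787086 -347.35580325   22.        ]
 [ 512.63818902 -327.70880771   22.        ]
 [ 537.03512788 -267.12390385   22.        ]]
(array([ 0.56710831, -0.34536535,  0.02263504]), np.float64(0.003935641887623737))
(array([ 0.58950289, -0.29131845,  0.02014735]), np.float64(0.0014468643182662447))
```

>>> apply_moves --pt "0.5 -1 -40 0 0 0 0.8" --pt "0 0 -35 0 0 0 0.8" --pt "0 0 -20 0 0 0 0.8" --pt "0 0 -10 0 0 0 0.8" --pt "0 0 -4 0 0 0 0.8" --pt "0 0 -2 0 0 0 0.8" --pt "0 0 0 0 0 0 0.8"

```text
time: 29.8
ee_pos: [0.5513, -0.3083, 0.0491]
tcp_rot: [179.9, 0.0, 71.0]
wrist_force: [0.0, -0.8, -6.8]
opening: 0.044
```

```bash
python3 - <<'E'
from h import *
o=get_obs();print(o['ee_pos'],o['tcp_rot'],o['opening'],o['time'],o['wrist_force'])
a=cam('wrist');cv2.imwrite('pics/g15.png',a)
s=cam('scene');cv2.imwrite('pics/s15.png',cv2.resize(s[190:330,340:460],None,fx=4,fy=4))
E
```

```text
[ 0.55128063 -0.30834624  0.04912363] [1.79931196e+02 1.08308455e-02 7.10076506e+01] 0.04400628704505505 29.8 [ 0.01885211 -0.8003581  -6.80681701]
```

View pics/g15.png

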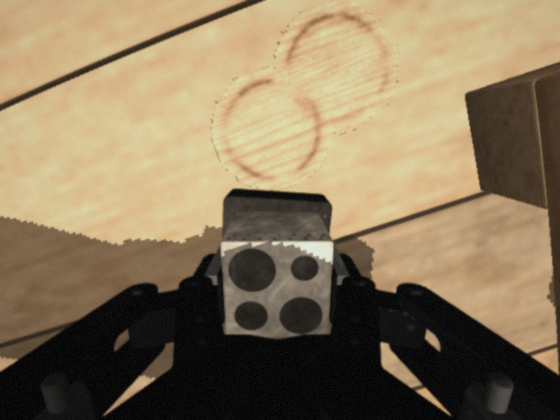

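View pics/s15.png

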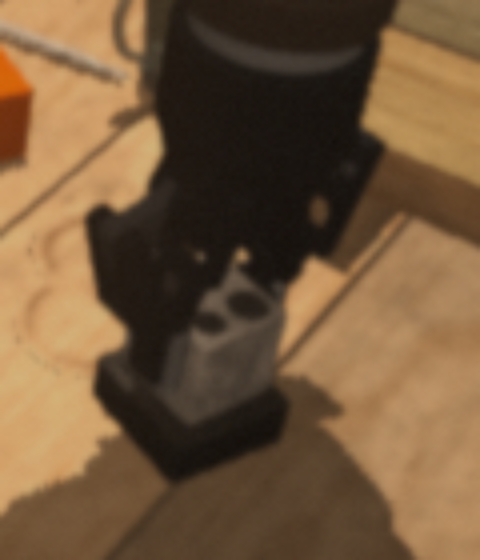

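```bash
python3 - <<'E'
from h import *
o=get_obs()
im=cv2.imread('pics/g15.png');cv2.imwrite('pics/g15c.png',cv2.resize(im[180:260,210:345],None,fx=5,fy=5,interpolation=cv2.INTER_CUBIC))
E
```

```text
(no output)
```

View pics/g15c.png

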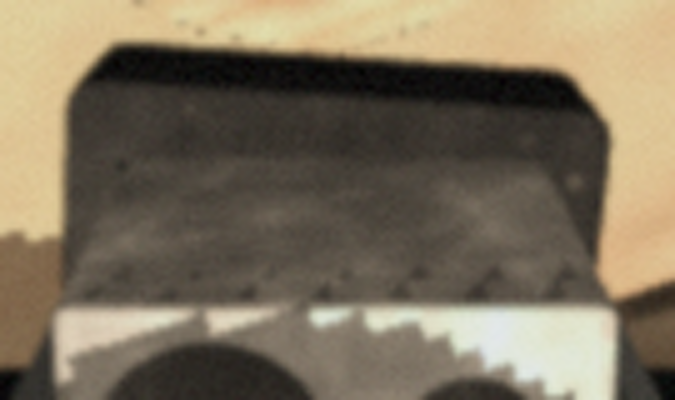

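```bash
python3 - <<'E'
from h import *
o=get_obs()
c=lambda x,y:(210+x/5-.4,180+y/5-.4)
P=onz('wrist',[c(72,88),c(607,123)],.022,o)*1000
B=onz('wrist',[c(125,157),c(548,160)],.024,o)*1000
print(P,B,np.linalg.norm(P[0]-P[1]),np.linalg.norm(B[0]-B[1]))
d=P[0]-P[1];n=np.array([d[1],-d[0],0])/np.linalg.norm(d)
if n[1]>0:n=-n
print('padc',P.mean(0)+30*n)
d=B[0]-B[1];n=np.array([d[1],-d[0],0])/np.linalg.norm(d)
if n[1]>0:n=-n
print('blockc',B.mean(0)+22.5*n)
E
```

```text
[[ 534.93831574 -269.64803859   22.        ]
 [ 588.4868818  -292.22326844   22.        ]] [[ 538.03022557 -278.30593477   24.        ]
 [ 581.08887121 -293.50406688   24.        ]] 58.11273466392158 45.66213074682743
padc [ 550.05840801 -308.5794564    22.        ]
blockc [ 552.07067376 -307.12213439   24.        ]
```

>>> apply_moves --pt "-1 0 -1.5 0 0 0 0.8" --pt "0 0 -1 0 0 0 0.8" --pt "0 0 0 0 0 0 0.8"

```text
time: 30.28
ee_pos: [0.5504, -0.3083, 0.0476]
tcp_rot: [179.9, 0.0, 71.0]
wrist_force: [-2.1, 1.8, 5.0]
opening: 0.0439
```

Touched down (force changed from −7 to +5 N). Release.

>>> apply_moves --pt "0 0 0 0 0 0 0.35" --pt "0 0 0 0 0 0 0.3" --pt "0 0 0 0 0 0 0.25" --pt "0 0 0 0 0 0 0.2" --pt "0 0 20 0 0 0 0.2" --pt "0 0 40 0 0 0 0.2" --pt "0 0 50 0 0 0 0.2" --pt "0 0 0 0 0 0 0.2" --grip_force 30

```text
time: 31.28
ee_pos: [0.5516, -0.3091, 0.1622]
tcp_rot: [179.5, 0.1, 71.0]
wrist_force: [0.1, 0.4, -0.6]
opening: 0.0681
```

```bash
python3 - <<'E'
from h import *
o=get_obs();print(o['ee_pos'],o['tcp_rot'],o['opening'],o['time'],o['wrist_force'])
a=cam('wrist');cv2.imwrite('pics/g16.png',cv2.resize(a[140:300,190:370],None,fx=4,fy=4,interpolation=cv2.INTER_CUBIC))
E
```

```text
[ 0.55161396 -0.30908761  0.16222571] [1.79511864e+02 8.75132398e-02 7.10070366e+01] 0.06805105762574482 31.275 [ 0.05144741  0.3848968  -0.63107893]
```

View pics/g16.png

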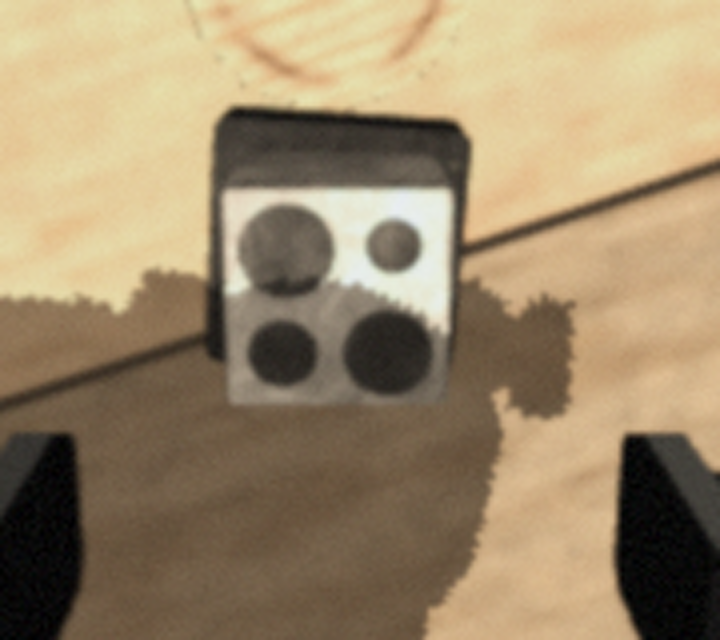

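>>> apply_moves --pt "0 15 0 0 0 0.5 0.2" --pt "-2 30 0 0 0 1 0.2" --pt "-3 45 0 0 0 2 0.2" --pt "-3 45 0 0 0 2 0.2" --pt "-3 45 0 0 0 2 0.2" --pt "-3 45 0 0 0 2 0.2" --pt "-3 45 0 0 0 3 0.2" --pt "-3 45 0 0 0 3 0.2" --pt "-3 45 0 0 0 3 0.2" --pt "-3 45 0 0 0 3 0.1" --pt "-3 45 0 0 0 2 0.1" --pt "-2 45 0 0 0 2 0.1" --pt "-1 30 0 0 0 0 0.1" --pt "0 15 0 0 0 0 0.1" --pt "0 5 0 0 0 0 0.1" --pt "0 0 0 0 0 0 0.1" --pt "0 0 0 0 0 0 0.1"

```text
time: 33.45
ee_pos: [0.518, 0.236, 0.1558]
tcp_rot: [-180.0, 0.0, 96.4]
wrist_force: [-0.1, 0.2, 0.4]
opening: 0.0769
```

```bash
python3 - <<'E'
from h import *
o=get_obs();print(o['ee_pos'],o['tcp_rot'],o['opening'],o['time'],o['wrist_force'])
a=cam('wrist');cv2.imwrite('pics/g17.png',a)
t=cam('top');s=cam('scene')
cv2.imwrite('pics/a17.png',np.hstack([cv2.resize(t[150:270,380:480],None,fx=4,fy=4),cv2.resize(s[200:320,340:440],None,fx=4,fy=4)]))
E
```

```text
[0.51802919 0.23596317 0.15581565] [-1.79997557e+02  8.87024698e-03  9.64453214e+01] 0.07690448946321182 33.45 [-0.05463574  0.16050624  0.37141509]
```

View pics/g17.png

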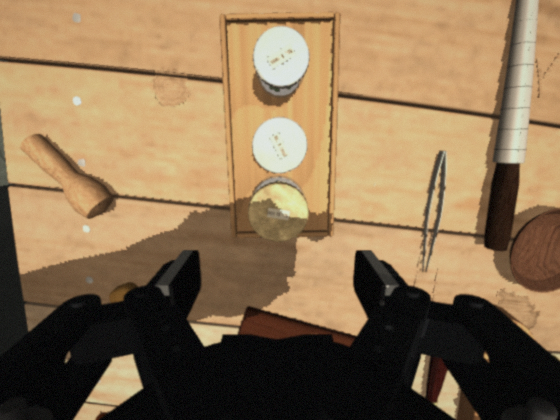

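View pics/a17.png

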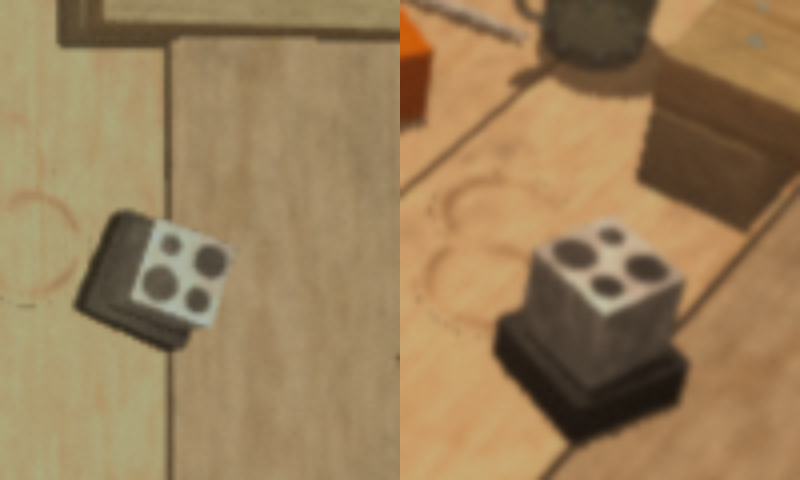

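```bash
python3 - <<'E'
from h import *
o=get_obs()
pt=lambda x,y:(380+x/4-.375,150+y/4-.375)
ps=lambda x,y:(340+(x-400)/4-.375,200+y/4-.375)
print(tri('top',pt(183,274),'scene',ps(607,263)))
print(onz('top',[pt(183,274)],.067), onz('scene',[ps(607,263)],.067))
print(onz('wrist',[(278.5,211.5)],.051,o))
E
```

```text
(array([ 0.55063597, -0.30760022,  0.06726446]), np.float64(0.002776237493491288))
[[ 0.55150374 -0.3088966   0.067     ]] [[ 0.54962881 -0.30664275  0.067     ]]
[[0.5198215 0.2380366 0.051    ]]
```

>>> apply_moves --pt "1 0.3 -40 0 0 0 0.1" --pt "0 0 -40 0 0 0 0.1" --pt "0 0 -25 0 0 0 0.1" --pt "0 0 -14.5 0 0 0 0.1" --pt "0 0 0 0 0 0 0.2" --pt "0 0 0 0 0 0 0.3" --pt "0 0 0 0 0 0 0.4" --pt "0 0 0 0 0 0 0.5" --pt "0 0 0 0 0 0 0.6" --pt "0 0 0 0 0 0 0.7" --pt "0 0 0 0 0 0 0.8" --pt "0 0 0 0 0 0 0.8"

```text
time: 35.1
ee_pos: [0.5195, 0.2375, 0.0378]
tcp_rot: [179.9, -0.0, 96.5]
wrist_force: [-1.6, -0.3, 5.8]
opening: 0.0501
```

```bash
python3 - <<'E'
from h import *
o=get_obs();print(o['ee_pos'],o['tcp_rot'],o['opening'],o['time'],o['wrist_force'])
E
```

```text
[0.51952866 0.23746724 0.03779053] [ 1.79883994e+02 -3.51534825e-02  9.65125345e+01] 0.05013761971250928 35.1 [-1.60861666 -0.31155389  5.75544893]
```

>>> apply_moves --pt "0 0 10 0 0 0 0.8" --pt "0 0 30 0 0 0 0.8" --pt "0 0 40 0 0 0 0.8" --pt "0 0 38 0 0 0 0.8" --pt "4 -11 0 0 0 -1.5 0.8" --pt "8 -25 0 0 0 -3 0.8" --pt "10 -28 0 0 0 -3 0.8" --pt "10 -28 0 0 0 -3 0.8" --pt "10 -28 0 0 0 -3 0.8" --pt "10 -27 0 0 0 -3 0.8" --pt "6 -17 0 0 0 -1 0.8" --pt "3 -8.5 0 0 0 0 0.8" --pt "0 0 0 0 0 0 0.8" --pt "0 0 0 0 0 0 0.8"

```text
time: 36.85
ee_pos: [0.5797, 0.0653, 0.1542]
tcp_rot: [-180.0, -0.0, 79.1]
wrist_force: [-0.2, 0.6, 0.1]
opening: 0.05
```

```bash
python3 - <<'E'
from h import *
o=get_obs();print(o['ee_pos'],o['tcp_rot'],o['opening'],o['time'],o['wrist_force'])
a=cam('wrist');cv2.imwrite('pics/g18.png',a)
E
```

```text
[0.57972288 0.06532721 0.15424679] [-1.79991007e+02 -6.73357426e-03  7.90693992e+01] 0.04998842312178611 36.85 [-0.24331357  0.63670854  0.09360188]
```

View pics/g18.png

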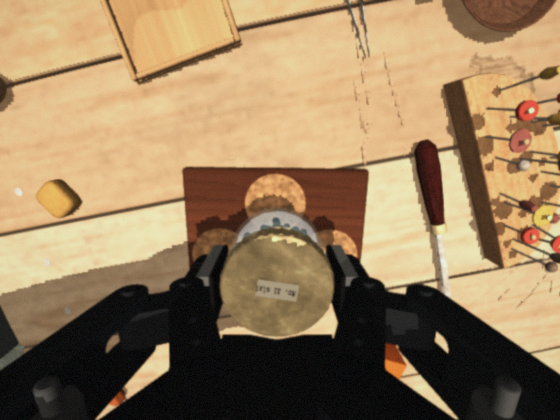

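>>> apply_moves --pt "0.5 -0.3 -40 0 0 0 0.8" --pt "0 0 -35 0 0 0 0.8" --pt "0 0 -20 0 0 0 0.8" --pt "0 0 -10 0 0 0 0.8" --pt "0 0 -5 0 0 0 0.8" --pt "0 0 -2 0 0 0 0.8" --pt "0 0 -1 0 0 0 0.8" --pt "0 0 0 0 0 0 0.8"

```text
time: 37.9
ee_pos: [0.5808, 0.0645, 0.0428]
tcp_rot: [179.9, -0.0, 79.0]
wrist_force: [-3.1, 0.0, 4.7]
opening: 0.0503
```

Contact felt at the expected height; release and back off.

>>> apply_moves --pt "0 0 0 0 0 0 0.35" --pt "0 0 0 0 0 0 0.25" --pt "0 0 0 0 0 0 0.15" --pt "0 0 0 0 0 0 0.1" --pt "0 0 20 0 0 0 0.1" --pt "0 0 45 0 0 0 0.1" --pt "0 0 50 0 0 0 0.1" --pt "0 0 0 0 0 0 0.1"

```text
time: 38.9
ee_pos: [0.5822, 0.0646, 0.1608]
tcp_rot: [179.6, -0.1, 79.0]
wrist_force: [-0.0, 1.0, -1.2]
opening: 0.0769
```

```bash
python3 - <<'E'
from h import *
o=get_obs();print(o['ee_pos'],o['tcp_rot'],o['opening'],o['time'],o['wrist_force'])
a=cam('wrist');cv2.imwrite('pics/g19.png',cv2.resize(a[140:320,170:380],None,fx=3.5,fy=3.5,interpolation=cv2.INTER_CUBIC))
E
```

```text
[0.58219702 0.06457365 0.16080795] [ 1.79616714e+02 -1.18787319e-01  7.90081671e+01] 0.0769290460776089 38.9 [-0.02477542  0.9692793  -1.17734147]
```

View pics/g19.png

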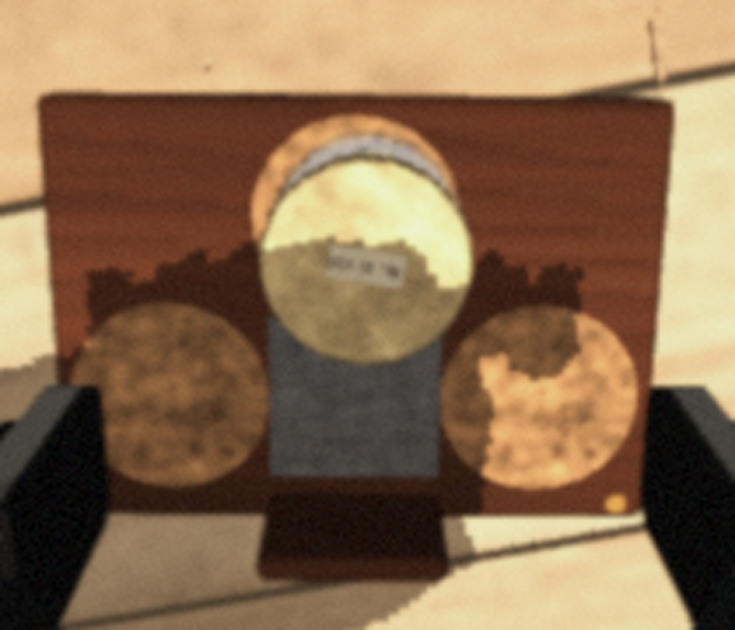

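>>> apply_moves --pt "-5 14 0 0 0 1 0.1" --pt "-9 28 0 0 0 2 0.1" --pt "-9 28 0 0 0 2 0.1" --pt "-9 28 0 0 0 2 0.1" --pt "-9 28 0 0 0 2 0.1" --pt "-9 28 0 0 0 2 0.1" --pt "-8 28 0 0 0 2 0.1" --pt "-6 27 0 0 0 2 0.1" --pt "-4 15 0 0 0 2 0.1" --pt "0 4 0 0 0 0.5 0.1" --pt "0 0 0 0 0 0 0.1" --pt "0 0 0 0 0 0 0.1"

```text
time: 40.45
ee_pos: [0.5126, 0.2917, 0.1562]
tcp_rot: [-180.0, 0.0, 96.4]
wrist_force: [0.0, 0.4, 0.2]
opening: 0.0766
```

```bash
python3 - <<'E'
from h import *
o=get_obs();print(o['ee_pos'],o['tcp_rot'],o['opening'],o['time'],o['wrist_force'])
a=cam('wrist');cv2.imwrite('pics/g20.png',a)
E
```

```text
[0.51259811 0.29166441 0.15621493] [-1.79991624e+02  1.11197980e-02  9.64471364e+01] 0.07661956501017068 40.45 [0.03524491 0.3508832  0.15732046]
```

View pics/g20.png

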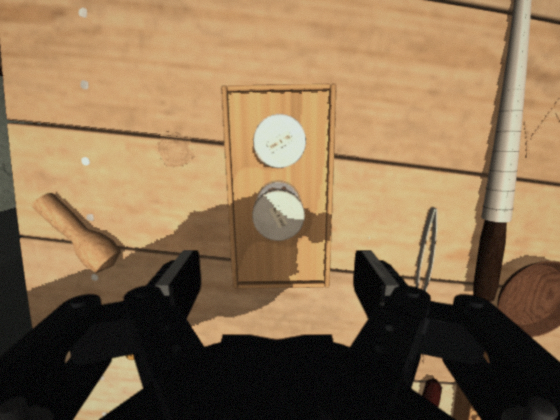

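>>> apply_moves --pt "0.5 -0.8 -40 0 0 0 0.1" --pt "0 0 -40 0 0 0 0.1" --pt "0 0 -25 0 0 0 0.1" --pt "0 0 -14 0 0 0 0.1" --pt "0 0 0 0 0 0 0.2" --pt "0 0 0 0 0 0 0.3" --pt "0 0 0 0 0 0 0.4" --pt "0 0 0 0 0 0 0.5" --pt "0 0 0 0 0 0 0.6" --pt "0 0 0 0 0 0 0.7" --pt "0 0 0 0 0 0 0.8" --pt "0 0 0 0 0 0 0.8"

```text
time: 42.0
ee_pos: [0.5134, 0.2919, 0.0384]
tcp_rot: [179.9, -0.0, 96.5]
wrist_force: [0.1, -0.0, 5.6]
opening: 0.0424
```

```bash
python3 - <<'E'
from h import *
o=get_obs();print(o['ee_pos'],o['tcp_rot'],o['opening'],o['time'],o['wrist_force'])
a=cam('wrist');cv2.imwrite('pics/g21.png',a)
E
```

```text
[0.51340108 0.29185161 0.03844384] [ 1.79908090e+02 -3.50012426e-02  9.65117651e+01] 0.04241053646935887 42.0 [ 0.14719208 -0.04585888  5.59806517]
```

View pics/g21.png

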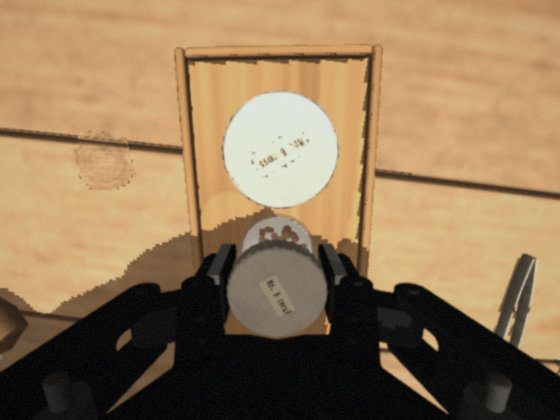

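>>> apply_moves --pt "0 0 10 0 0 0 0.8" --pt "0 0 30 0 0 0 0.8" --pt "0 0 40 0 0 0 0.8" --pt "0 0 38 0 0 0 0.8" --pt "5 -13 0 0 0 3 0.8" --pt "9 -25 0 0 0 5 0.8" --pt "10 -27 0 0 0 7 0.8" --pt "10 -27 0 0 0 7 0.8" --pt "10 -27 0 0 0 7 0.8" --pt "10 -27 0 0 0 7 0.8" --pt "10 -27 0 0 0 7 0.8" --pt "10 -27 0 0 0 7 0.8" --pt "10 -27 0 0 0 7 0.8" --pt "10 -27 0 0 0 7 0.8" --pt "9 -22 0 0 0 6 0.8" --pt "4.5 -13.5 0 0 0 3 0.8" --pt "0 0 0 0 0 0 0.8" --pt "0 0 0 0 0 0 0.8"

```text
time: 44.3
ee_pos: [0.6202, 0.0026, 0.1555]
tcp_rot: [180.0, -0.0, 169.5]
wrist_force: [0.6, -0.3, -0.9]
opening: 0.0425
```

```bash
python3 - <<'E'
from h import *
o=get_obs();print(o['ee_pos'],o['tcp_rot'],o['opening'],o['time'],o['wrist_force'])
a=cam('wrist');cv2.imwrite('pics/g22.png',a)
E
```

```text
[0.6202239  0.00255818 0.15549791] [ 1.79987823e+02 -5.49773532e-03  1.69450358e+02] 0.04254864261223727 44.3 [ 0.58172936 -0.26172834 -0.92792837]
```

View pics/g22.png

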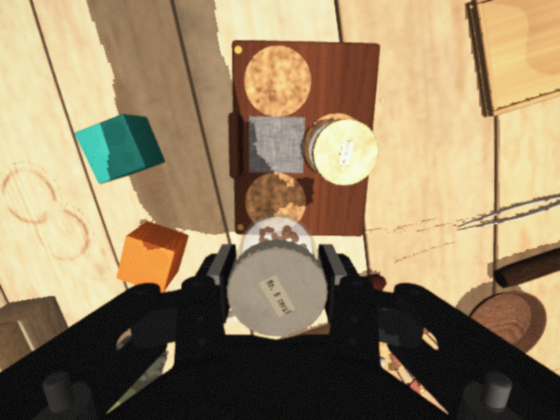

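>>> apply_moves --pt "0.6 0 -40 0 0 0 0.8" --pt "0 0 -35 0 0 0 0.8" --pt "0 0 -20 0 0 0 0.8" --pt "0 0 -10 0 0 0 0.8" --pt "0 0 -5 0 0 0 0.8" --pt "0 0 -2 0 0 0 0.8" --pt "0 0 -1 0 0 0 0.8" --pt "0 0 0 0 0 0 0.8"

```text
time: 45.35
ee_pos: [0.6215, 0.0021, 0.0435]
tcp_rot: [180.0, 0.1, 169.5]
wrist_force: [-1.7, 0.4, 5.1]
opening: 0.0428
```

>>> apply_moves --pt "0 0 0 0 0 0 0.4" --pt "0 0 0 0 0 0 0.3" --pt "0 0 0 0 0 0 0.2" --pt "0 0 0 0 0 0 0.15" --pt "0 0 20 0 0 0 0.15" --pt "0 0 45 0 0 0 0.1" --pt "0 0 50 0 0 0 0.1" --pt "0 0 0 0 0 0 0.1"

```text
time: 46.35
ee_pos: [0.623, 0.0021, 0.1638]
tcp_rot: [179.9, 0.5, 169.5]
wrist_force: [0.6, -0.2, -0.1]
opening: 0.0771
```

```bash
python3 - <<'E'
from h import *
o=get_obs();print(o['ee_pos'],o['tcp_rot'],o['opening'],o['time'],o['wrist_force'])
a=cam('wrist');cv2.imwrite('pics/g23.png',cv2.resize(a[20:260,200:410],None,fx=2.5,fy=2.5,interpolation=cv2.INTER_CUBIC))
E
```

```text
[0.62297454 0.00208182 0.16375546] [179.9054831    0.49255262 169.50891326] 0.07713140074562895 46.35 [ 0.59461836 -0.2403004  -0.05394112]
```

View pics/g23.png

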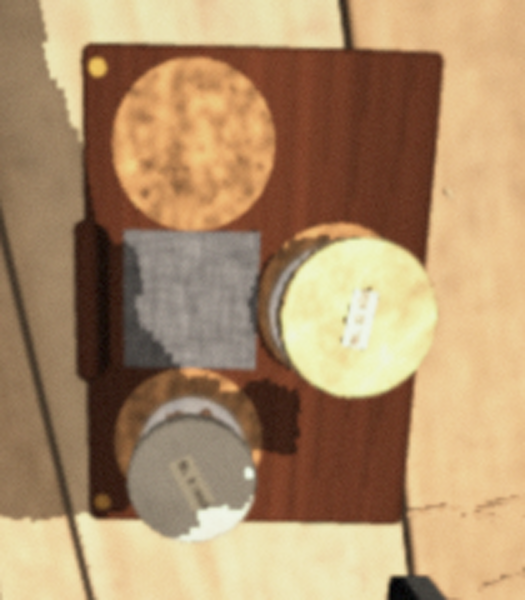

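>>> apply_moves --pt "-4 13 0 0 0 -3 0.1" --pt "-9 28 0 0 0 -6 0.1" --pt "-10 30 0 0 0 -6.5 0.1" --pt "-10 30 0 0 0 -6.5 0.1" --pt "-10 30 0 0 0 -6.5 0.1" --pt "-10 30 0 0 0 -6.5 0.1" --pt "-10 30 0 0 0 -6.5 0.1" --pt "-10 30 0 0 0 -6.5 0.1" --pt "-10 30 0 0 0 -6.5 0.1" --pt "-10 30 0 0 0 -6.5 0.1" --pt "-10 30 0 0 0 -6 0.1" --pt "-8 27 0 0 0 -4 0.1" --pt "-3.5 9 0 0 0 -2 0.1" --pt "0 0 0 0 0 0 0.1" --pt "0 0 0 0 0 0 0.1"

```text
time: 48.28
ee_pos: [0.5065, 0.3486, 0.157]
tcp_rot: [-180.0, 0.0, 96.5]
wrist_force: [0.5, 1.0, 0.3]
opening: 0.0768
```

```bash
python3 - <<'E'
from h import *
o=get_obs();print(o['ee_pos'],o['tcp_rot'],o['opening'],o['time'],o['wrist_force'])
a=cam('wrist');cv2.imwrite('pics/g24.png',a)
E
```

```text
[0.50649166 0.34855701 0.15698279] [-1.79967834e+02  2.52513305e-02  9.65411662e+01] 0.0767970948104665 48.275 [0.51631922 1.01097659 0.2507284 ]
```

View pics/g24.png

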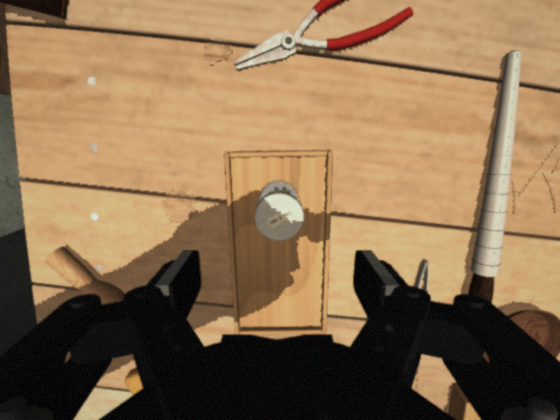

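>>> apply_moves --pt "1 0.3 -40 0 0 0 0.1" --pt "0 0 -40 0 0 0 0.1" --pt "0 0 -24 0 0 0 0.1" --pt "0 0 -13 0 0 0 0.1" --pt "0 0 0 0 0 0 0.2" --pt "0 0 0 0 0 0 0.3" --pt "0 0 0 0 0 0 0.4" --pt "0 0 0 0 0 0 0.5" --pt "0 0 0 0 0 0 0.6" --pt "0 0 0 0 0 0 0.7" --pt "0 0 0 0 0 0 0.8" --pt "0 0 0 0 0 0 0.8"

```text
time: 49.82
ee_pos: [0.5078, 0.3496, 0.041]
tcp_rot: [179.9, -0.0, 96.5]
wrist_force: [0.7, -0.7, 5.8]
opening: 0.0389
```

```bash
python3 - <<'E'
from h import *
o=get_obs();print(o['ee_pos'],o['tcp_rot'],o['opening'],o['time'],o['wrist_force'])
a=cam('wrist');cv2.imwrite('pics/g25.png',a)
E
```

```text
[0.50780204 0.34958237 0.04104107] [ 1.79942738e+02 -3.03050556e-02  9.65108655e+01] 0.03886555129395591 49.825 [ 0.70393166 -0.7113507   5.80823948]
```

View pics/g25.png

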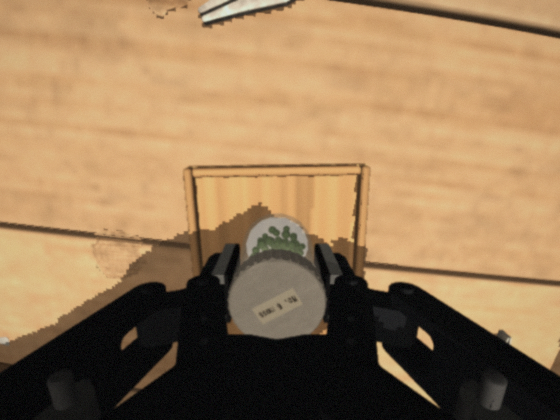

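>>> apply_moves --pt "0 0 10 0 0 0 0.8" --pt "0 0 30 0 0 0 0.8" --pt "0 0 40 0 0 0 0.8" --pt "0 0 36 0 0 0 0.8" --pt "0 -13 0 0 0 4 0.8" --pt "0 -28 0 0 0 6 0.8" --pt "0 -32 0 0 0 7 0.8" --pt "1 -32 0 0 0 7 0.8" --pt "1 -32 0 0 0 7 0.8" --pt "1 -32 0 0 0 7 0.8" --pt "1 -32 0 0 0 7 0.8" --pt "1 -32 0 0 0 7 0.8" --pt "1 -32 0 0 0 7 0.8" --pt "0.5 -32 0 0 0 7 0.8" --pt "0 -24 0 0 0 5 0.8" --pt "0 -8.3 0 0 0 2 0.8" --pt "0 0 0 0 0 0 0.8" --pt "0 0 0 0 0 0 0.8"

```text
time: 52.12
ee_pos: [0.514, 0.0204, 0.1564]
tcp_rot: [180.0, -0.0, 169.5]
wrist_force: [-0.2, 0.0, -0.5]
opening: 0.0385
```

```bash
python3 - <<'E'
from h import *
o=get_obs();print(o['ee_pos'],o['tcp_rot'],o['opening'],o['time'],o['wrist_force'])
a=cam('wrist');cv2.imwrite('pics/g26.png',a)
E
```

```text
[0.51398661 0.0203841  0.15641936] [ 1.79991465e+02 -4.14286224e-04  1.69469987e+02] 0.03854522611690801 52.125 [-0.20454987  0.01177186 -0.5247771 ]
```

View pics/g26.png

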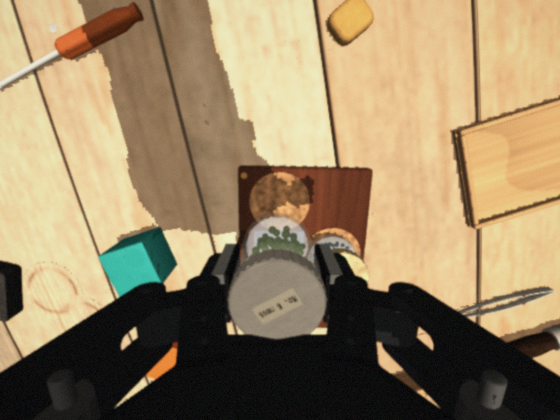

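Target z ≈ 45–46.

>>> apply_moves --pt "0 0 -40 0 0 0 0.8" --pt "0 0 -35 0 0 0 0.8" --pt "0 0 -18 0 0 0 0.8" --pt "0 0 -10 0 0 0 0.8" --pt "0 0 -5 0 0 0 0.8" --pt "0 0 -2 0 0 0 0.8" --pt "0 0 -1 0 0 0 0.8" --pt "0 0 0 0 0 0 0.8"

```text
time: 53.18
ee_pos: [0.5145, 0.02, 0.0461]
tcp_rot: [180.0, 0.1, 169.5]
wrist_force: [0.0, -0.2, 2.2]
opening: 0.0389
```

>>> apply_moves --pt "0 0 -0.5 0 0 0 0.8" --pt "0 0 0 0 0 0 0.4" --pt "0 0 0 0 0 0 0.3" --pt "0 0 0 0 0 0 0.2" --pt "0 0 0 0 0 0 0.15" --pt "0 0 20 0 0 0 0.15" --pt "0 0 45 0 0 0 0.1" --pt "0 0 50 0 0 0 0.1" --pt "0 0 40 0 0 0 0" --pt "-30 30 20 0 0 0 0" --pt "-40 40 0 0 0 0 0" --pt "-40 40 0 0 0 0 0" --pt "-40 40 0 0 0 0 0" --pt "-30 40 0 0 0 0 0" --pt "0 20 0 0 0 0 0" --pt "0 0 0 0 0 0 0"

```text
time: 55.18
ee_pos: [0.3336, 0.231, 0.2197]
tcp_rot: [180.0, 0.0, 169.7]
wrist_force: [-0.4, -0.7, -1.0]
opening: 0.0855
```

```bash
python3 - <<'E'
from h import *
o=get_obs();print(o['ee_pos'],o['time'],o['wrist_force'])
t=cam('top');s=cam('scene')
cv2.imwrite('pics/tf.png',t);cv2.imwrite('pics/sf.png',s)
cv2.imwrite('pics/tfc.png',cv2.resize(t[150:260,210:310],None,fx=5.4,fy=5.4,interpolation=cv2.INTER_CUBIC))
cv2.imwrite('pics/sfc.png',cv2.resize(s[165:245,200:310],None,fx=7,fy=7,interpolation=cv2.INTER_CUBIC))
E
```

```text
[0.33359613 0.23100873 0.21973526] 55.175 [-0.35410504 -0.72880222 -0.96685173]
```

View pics/tfc.png

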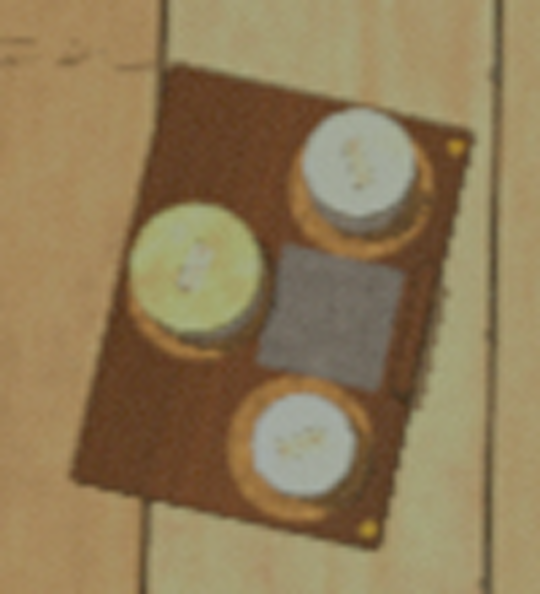

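View pics/sfc.png

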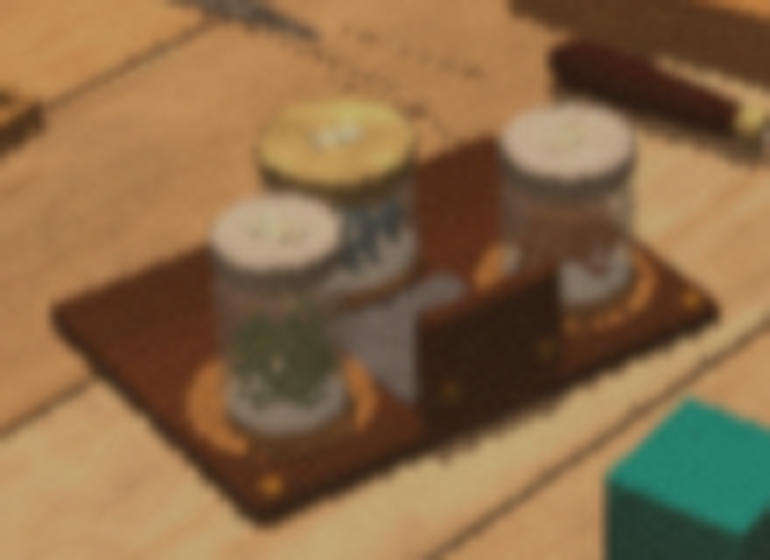

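View pics/sf.png

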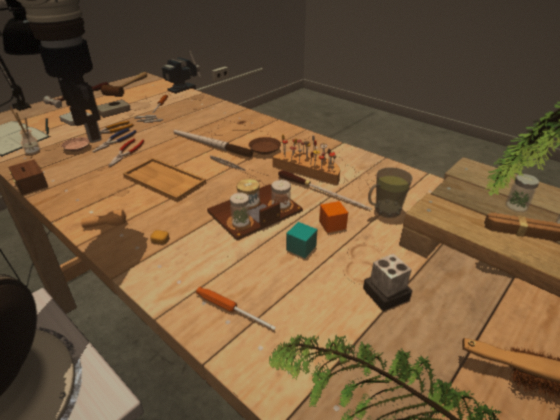

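```bash
python3 -c "
from workcell import *
print(job_done())"
```

```text
the job is handed in; nothing more can be done
None
```

I moved the three jars to the side tray, set the steel block on the rubber pad, and put each jar back on its own cork round. I handed the job in at about 55 s of the 141 s allowed; no verdict is reported.

**Last checks (top and scene cameras):**
- **Jars:** all stand upright. Compared with the start picture, the short jar is about 3 mm off, the tall jar about 1.5 mm, and the middle jar under 1 mm; the limit is 13 mm. These are read by eye from enlarged crops.
- **Block:** it stands flat on the pad, centred within about 2 mm, with its top measured at 67 mm, which matches the sizes given. This was measured from two views after release, and the final scene picture still shows it there.
- **Robot:** the gripper is open and well clear of everything.

**Disagreements:** the wrist and top cameras differed by about 2–4 mm in y at the stand. The tray centre read between 290 and 300 mm in y depending on the view. I used averages for the stand and the pad and about 293–294 mm for the tray centre. The tray slots had room to spare.

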